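Ready the sample mill

ROBOT

A 6-joint arm with a two-finger parallel gripper is mounted at the origin on the work surface. World frame = base frame: x ahead of the robot, y to its left, z up, the work surface at z = 0. Lengths are in mm, angles in degrees, forces in N, time in s.
With the tool pointing down it reaches from about 300 to 850 mm from the base axis. Payload 4.2 kg.
Tool frame: the origin (TCP) lies between the finger pads; the fingertips stand ahead of it and the grasp point (between the pads) lies 8 mm behind it (env.tip_reach is the x of the fingertips in the tool frame, in mm); x points along the fingers, y is the direction in which the jaws open and shut, and the axes are right-handed (so a half turn about x gives the same grasp; the last joint's range is limited). The gripper opens to 91 mm and grips with 3 to 60 N. Pads are 32 mm wide; open, the fingers measure 118 mm over their backs; the gripper's body (76 mm by 178 mm) begins 60 mm behind the grasp point.
Start: joints at [68.755, 18.312, 89.639, -0, 72.044, -1.146], TCP at [197.601, 539.996, 224.976] pointing down, gripper open.
Joint ranges: [-177.97, 177.97], [-48.28, 115.42], [12.27, 149.76], [-77.06, 257.06], [2.81, 150.46], [-146.56, 146.56]. Speed limits (degrees/s): [147.25, 147.25, 180, 180, 180, 180].

INTERFACE

Orientations are given as [roll, pitch, yaw] about the fixed x, y, z axes, in that order (R = Rz(yaw) Ry(pitch) Rx(roll)).
In Python, from workcell import env, cams gives the robot as it stands.
- The arm moves only by the tool arm_command, never from a script. Its argument "deltas" is a list of rows, each a list of 3 entries, a list of its own where there are three numbers: the opening, from 0 (shut) to 1 (fully open), then the shift along the world's x, y, z in mm, then the turn about the world's z in rad. A call has 1 to 20 rows; each row is the pose to reach, as a shift and turn from the pose commanded when the call began; what a row does not reach only later rows make up. A row lasts 1/10 s, in which the tool goes at most 50 mm and 8.59 degrees, less where a joint would pass 70% of its speed; a pose out of reach is approached as far as the arm can. A call with a gripper value outside its range is refused whole. The fingers move at their own pace and stop on an object; "grip_force" is the grip in N (left out, the last holds). Time passes only in rows, so rows that repeat a pose let the fingers close. It gives the time, the measured TCP pose, the force and the opening at its end, in the units of the state.
- env.state(): the state, without advancing time (a new reading comes with each control period).
- cams.grab_frame(name): name is "scene" or "side" or "wrist"; returns a dict with "img" (384x512x3 uint8, red, green, blue), "K" (3x3 intrinsics, pixels), "dist" ([k1, k2, p1, p2, k3] as OpenCV has them; the pictures are not rectified), "rvec" (rotation vector, rad) and "tvec" (3), from world to camera coordinates, as OpenCV has them. Camera axes: x right, y down, z forward; pixel columns grow to the right and rows downward; lengths in mm; the calibration is good to about 2 mm. A picture is of the moment at which its call begins. There is no depth.
- env.job_done(): hands the job in, once; it reports no verdict.
Trained networks look in a picture, given as the dict that the camera call returned (one of the last four; its "shot" number tells which), for a name from the list of things; names that differ only in an ending like _2 or _b are one class to them, and where a whole thing is asked for, a point or a joint stands for the part that bears it (a point fixed in the world has none). Each returns a list of dicts, best first, with "conf" (0 to 1); they miss things now and then, are a little off and sometimes report something else, mostly with a low value. They report only what shows in the picture. A call takes as long as a camera call. They do not tell look-alikes from the thing itself.
- cams.silhouettes(picture, name): "region" (384x512 bool, what is visible of it) and "centre" ([column, row] in pixels, amid what is visible of it).
The state is a dict: "time_s": time; "qpos": joint angles; "qvel": joint speeds; "effort": joint torques, N m; "ee_pos": TCP position; "ee_rot": TCP orientation; "force": force on the tool from outside, world axes, zero at the start; "torque": the same for the moment, N m; "gripper_width": finger opening in mm.
Only numpy, scipy, OpenCV 4.12 (cv2) and the standard library are available. Lean on these libraries where they do the work, as an engineer would, in place of code of your own. Each camera call takes 0.05 s, during which the arm holds its last target.

TASK

Get the sample mill ready to run: stand every grinding jar from the bench fully home in a nest of the deck and put a lid on each, level and fully home with its plug in the jar; then turn the bar-handled clamp clockwise until it clicks over and stays; then, with the mallet and not with the hand, knock the spring-loaded lock bolt down until it stays down. Finally stand the mallet, on its head, back on its own cork mat; do not disturb the bottle, mouse and case (spare lids do not matter).

Things in the scene. Friction and masses are not known exactly. Their poses are not given: they have to be found in the camera images.
- deck: fixed grey steel deck of a sample mill, 160 (x) x 380 (y) x 30 mm high, lying across in front of the robot. Origin: centre of its underside, on the bench. Four round nests 8 mm deep, 54 mm wide, their centres at x = +-42, y = +-42 mm of the deck, take the jars, any jar in any nest; a jar's underside is then 22 mm above the bench (deck top 30 mm).
- clamp_base: fixed aluminium pedestal of the clamp, 60 mm across, 30 mm high, standing on the deck top at one end (y = +140 or -140 mm of the deck; which end varies). Origin: centre of its underside.
- clamp_grip (a point): on the clamp's turning axis, at the height to grip its bar, 28 mm above the pedestal's top. The clamp is a black bar handle 60 mm long, 14 mm thick, 34 mm tall (top 12 mm above this point) on a disc 44 mm across. The point's x axis runs along the bar, z up; it turns with the bar.
- clamp (a joint): angle of the clamp, rad: 0 = loose (start), grows clockwise seen from above, end stop at 1.5. A spring detent pushes it back to 0 until about 0.75 (up to 0.2 N m); past that it clicks over and stays at 1.5.
- bolt_base: fixed aluminium housing of the lock bolt, 60 mm across, 35 mm high, standing on the deck top at the other end from the clamp. Origin: centre of its underside. It carries the bolt.
- bolt_top (a point): centre of the top face of the sprung steel lock bolt (mushroom head 28 mm across, 9 mm thick, on an 18 mm stem), at the start 34 mm above its housing's top, 99 mm above the bench.
- bolt (a joint): how far the bolt is down, m: 0 = up (start), 0.014 = fully down (stop). It springs back up until about 0.007 (needs up to about 12 N); past that it snaps down and stays at 0.014.
- lid_mat: fixed black rubber mat 150 x 150 x 2 mm on the bench, where the lids lie; to the robot's left or right (varies). Origin: centre of its underside.
- mallet_mat: fixed brown cork mat 190 (x) x 130 (y) x 2 mm on the bench, the mallet's place, on the other side from the lid mat. Origin: centre of its underside.
- mallet: mallet standing on one face of its black rubber head (50 mm across, 60 mm tall, axis upright); about 0.4 kg. Origin: centre of the head's lower face, which is also the striking face; z up. The wooden handle runs level along -x from the head to 155 mm from the head's axis, 20 mm wide, 24 mm high, its middle 34 mm above the lower face.
- mallet_grip (a point): point in the middle of the mallet's handle, 50 mm from the head's axis (just beside the head, near the centre of mass), good to grip across the handle. Axes as the mallet.
- jar0: steel grinding jar, open cup 50 mm outside, 42 mm bore, 60 mm high, 0.25 kg, at the start standing on the bench between the robot and the deck. Origin: centre of its underside; z up. 3 or 4 jars are present (absent: None).
- jar1: steel grinding jar, open cup 50 mm outside, 42 mm bore, 60 mm high, 0.25 kg, at the start standing on the bench between the robot and the deck. Origin: centre of its underside; z up. 3 or 4 jars are present (absent: None).
- jar2: steel grinding jar, open cup 50 mm outside, 42 mm bore, 60 mm high, 0.25 kg, at the start standing on the bench between the robot and the deck. Origin: centre of its underside; z up. 3 or 4 jars are present (absent: None).
- jar3: steel grinding jar, open cup 50 mm outside, 42 mm bore, 60 mm high, 0.25 kg, at the start standing on the bench between the robot and the deck. Origin: centre of its underside; z up. 3 or 4 jars are present (absent: None).
- lid0: loose steel lid, all four alike, any fits any jar: disc 56 mm across and 6 mm thick with a round plug below (38 mm across, 8 mm deep, tapering to 31 mm) that enters a jar's bore, and a round black knob on top (24 mm across, 34 mm tall, from 14 to 48 mm above the origin). Origin: centre of the plug's underside; z up. Seated, its origin is 8 mm below the rim (52 mm above the jar's underside). 100 g.
- lid1: loose steel lid, all four alike, any fits any jar: disc 56 mm across and 6 mm thick with a round plug below (38 mm across, 8 mm deep, tapering to 31 mm) that enters a jar's bore, and a round black knob on top (24 mm across, 34 mm tall, from 14 to 48 mm above the origin). Origin: centre of the plug's underside; z up. Seated, its origin is 8 mm below the rim (52 mm above the jar's underside). 100 g.
- lid2: loose steel lid, all four alike, any fits any jar: disc 56 mm across and 6 mm thick with a round plug below (38 mm across, 8 mm deep, tapering to 31 mm) that enters a jar's bore, and a round black knob on top (24 mm across, 34 mm tall, from 14 to 48 mm above the origin). Origin: centre of the plug's underside; z up. Seated, its origin is 8 mm below the rim (52 mm above the jar's underside). 100 g.
- lid3: loose steel lid, all four alike, any fits any jar: disc 56 mm across and 6 mm thick with a round plug below (38 mm across, 8 mm deep, tapering to 31 mm) that enters a jar's bore, and a round black knob on top (24 mm across, 34 mm tall, from 14 to 48 mm above the origin). Origin: centre of the plug's underside; z up. Seated, its origin is 8 mm below the rim (52 mm above the jar's underside). 100 g.
- bottle: bystander: white bottle 64 mm across, 160 mm tall. Origin: centre of its underside.
- mouse: bystander: black computer mouse 105 x 60 x 30 mm. Origin: centre of its underside.
- case: bystander: white plastic case 70 x 120 x 45 mm. Origin: centre of its underside.
Mind the look-alikes: they are no part of the job. What is shaped like the lid1 but pink, turquoise or yellow is not meant.

How it is judged:
By the outcome, as a careful person would: the job done as asked, in the order asked, and still so for the second after the job is handed in, with the robot touching nothing.
Of jar0, jar1, jar2, jar3 only 3 to 4 are there at a start; the rules pass over those that are not, and their reading is None.
At some moment in a run one of lid0, lid1, lid2, lid3 may be knocked a few centimetres aside while the robot is not near it.
It also fails if it takes over 210 s, if anything falls off the work surface, if the arm or the gripper's body presses on something with over 40 N, if the wrist force passes 120 N, or if a joint passes its speed limit or range.

## Working session

There is one attempt and no reset: what is moved stays moved. The work goes in short steps, Python scripts to look and compute and a tool call to move; the robot and the scene stay as the last step left them, time stands still between calls to the robot, and variables do not carry over. Pictures are saved under pics/ and viewed, and the job is handed in when it is done.

Besides the shell and the picture viewer there is one more tool, called after "Call:" as name([rows], argument=value, ...), one row to a line, values as JSON. arm_command: Moves the arm, as the interface text tells. Its arguments: {"type":"object","properties":{"deltas":{"type":"array","items":{"type":"array"}},"grip_force":{"type":"number"}},"required":["deltas"]}

```bash
ls -la; mkdir -p pics; python3 - <<'E'
from workcell import env, cams
import cv2
s=env.state(); print(s, env.tip_reach)
for n in ["scene","side","wrist"]:
    f=cams.grab_frame(n); cv2.imwrite(f"pics/{n}0.png",cv2.resize(f["img"][:,:,::-1],(800,600),interpolation=cv2.INTER_CUBIC)); print(n,f["rvec"],f["tvec"],f["K"],f["dist"])
E
```

```text
total 12
drwxr-xr-x  3 agent agent 4096 Dec  6 23:21 .
drwxr-xr-x 23 root  root  4096 Dec  6 23:21 ..
drwxr-xr-x  2 agent agent 4096 Dec  6 23:21 pics
{'time_s': 0.0, 'qpos': array([ 6.87533395e+01,  1.83514693e+01,  8.97047145e+01, -8.99140366e-04,
        7.20432517e+01, -1.14599182e+00]), 'qvel': array([-0.0218054 , -0.03087831, -0.03101181,  0.04773138,  0.02050624,
       -0.09241868]), 'effort': array([ 2.15116620e-04, -4.12457085e+01, -2.31976193e+01,  7.27239694e-02,
        4.55900794e-02, -1.36270455e-04]), 'ee_pos': array([197.44491331, 539.53731495, 224.13344067]), 'ee_rot': array([ -90.65342429,   89.9005608 , -110.75381503]), 'force': array([ 0.14219551, -0.22690364, -0.16647001]), 'torque': array([ 0.00261063,  0.00323017, -0.04172859]), 'gripper_width': 91.16228177205906} 11.0
scene [ 2.15051506  1.2789226  -0.45276883] [-235.05116401 -321.05985631 1479.12275464] [[367.17661975   0.         248.05590595]
 [  0.         367.17661975 195.66791224]
 [  0.           0.           1.        ]] [-0.09955865  0.          0.          0.          0.        ]
side [ 2.1948303  -0.30064421  0.12891528] [-528.89452029  125.47126759  978.79716674] [[368.52662437   0.         256.90847878]
 [  0.         368.52662437 187.70320062]
 [  0.           0.           1.        ]] [-0.09470422  0.          0.          0.          0.        ]
wrist [-2.38291375 -1.66602714 -0.22606318] [-573.01825051  -30.16151785  391.11945172] [[335.28460261   0.         257.47273174]
 [  0.         335.28460261 188.20250981]
 [  0.           0.           1.        ]] [0.01780387 0.         0.         0.         0.        ]
```

View pics/scene0.png

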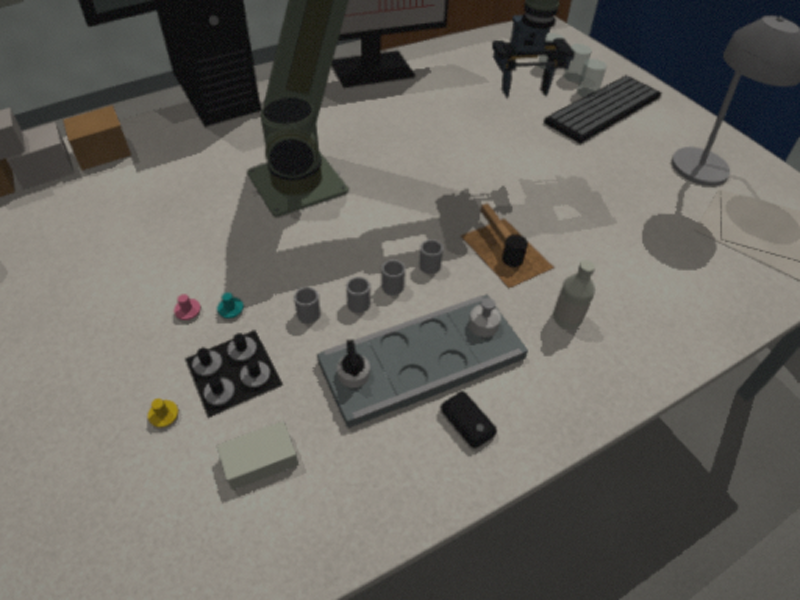

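View pics/side0.png

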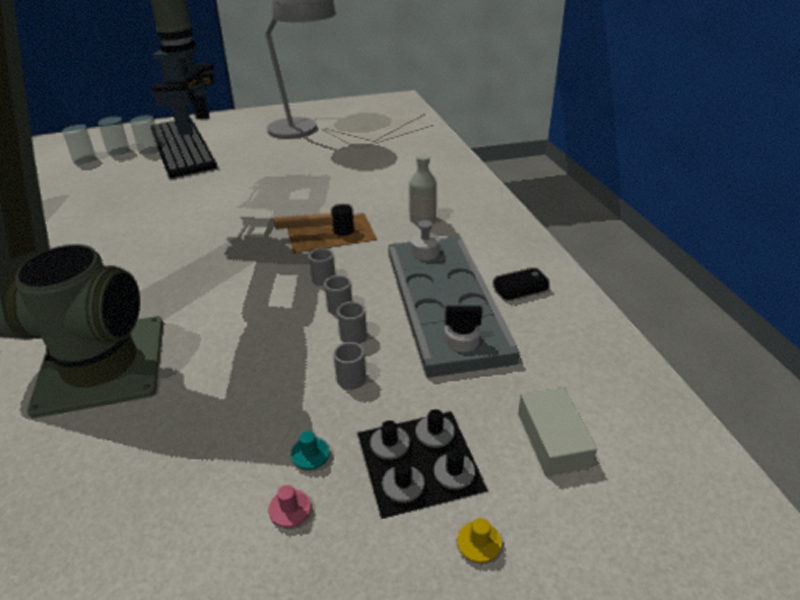

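View pics/wrist0.png

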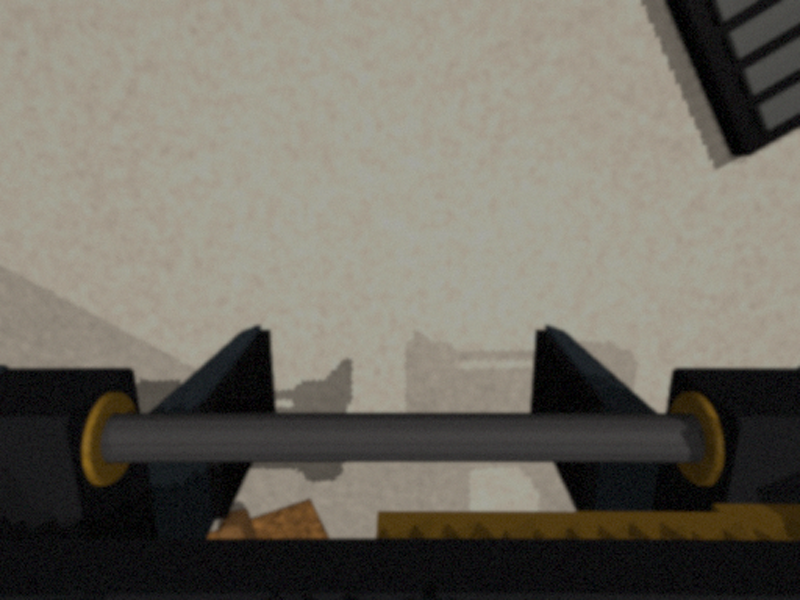

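```bash
cat > h.py <<'E'
import numpy as np, cv2
from workcell import env, cams
from scipy.optimize import least_squares
def proj(f,P):
    return cv2.projectPoints(np.asarray(P,float).reshape(-1,1,3),f["rvec"],f["tvec"],f["K"],np.asarray(f["dist"],float))[0].reshape(-1,2)
def ray(f,px):
    u=cv2.undistortPoints(np.array([[px]],float),f["K"],np.asarray(f["dist"],float))[0,0]
    R=cv2.Rodrigues(np.asarray(f["rvec"]))[0]; C=-R.T@np.asarray(f["tvec"]).ravel()
    d=R.T@np.array([u[0],u[1],1]); return C,d/np.linalg.norm(d)
def atz(f,px,z):
    C,d=ray(f,px); return C+d*(z-C[2])/d[2]
def ring(r,z,n=48):
    a=np.arange(n)*2*np.pi/n; return np.c_[r*np.cos(a),r*np.sin(a),np.full(n,z)]
JAR=[np.r_[ring(25,0),ring(25,60)]]
LID=[np.r_[ring(28,8),ring(28,14)],np.r_[ring(12,14),ring(12,48)],np.r_[ring(15.5,0),ring(19,8)]]
def box(x0,x1,y0,y1,z0,z1): return np.array([[x,y,z] for x in(x0,x1) for y in (y0,y1) for z in (z0,z1)],float)
DECK=[box(-80,80,-190,190,0,30)]
MAL=[np.r_[ring(25,0),ring(25,60)],box(-155,0,-10,10,22,46)]
MMAT=[box(-95,95,-65,65,0,2)]
def mask(f,parts,p,yaw=0):
    c,s=np.cos(yaw),np.sin(yaw);R=np.array([[c,-s,0],[s,c,0],[0,0,1]])
    S=4;m=np.zeros((384*S,512*S),np.uint8)
    for q in parts:
        uv=proj(f,q@R.T+p); h=cv2.convexHull(((uv+.5)*S).astype(np.float32))
        cv2.fillConvexPoly(m,np.round(h).astype(np.int32),1)
    return m
def cen(m):
    M=cv2.moments(m,True); return np.array([M["m10"]/M["m00"],M["m01"]/M["m00"]])/4-.5
def fitxy(f,region,parts,z,p0,yaw=0):
    r=np.argwhere(region); t=np.array([r[:,1].mean(),r[:,0].mean()]); p=np.array([p0[0],p0[1],z],float)
    for _ in range(6):
        e=t-cen(mask(f,parts,p,yaw)); c=proj(f,p)[0]
        d=atz(f,c+e,z)-p; p[:2]+=d[:2]
    return p
def dets(f,name,mn=.3):
    return [d for d in cams.silhouettes(f,name) if d["conf"]>mn]
def save(f,name,s=None,crop=None):
    im=f["img"][:,:,::-1].copy()
    if crop: x0,y0,x1,y1=crop; im=im[y0:y1,x0:x1]
    k=min(800/im.shape[1],600/im.shape[0]); cv2.imwrite("pics/"+name,cv2.resize(im,None,fx=k,fy=k,interpolation=cv2.INTER_CUBIC))
E
python3 - <<'E'
from h import *
import pickle
A=cams.grab_frame("scene");B=cams.grab_frame("side")
out={}
for n in ["jar0","lid0","mallet","deck","clamp_base","bolt_base","clamp_grip","bolt_top","mallet_mat","lid_mat","bottle","mouse","case"]:
    for k,f in (("A",A),("B",B)):
        d=cams.silhouettes(f,n); out[n,k]=d
        print(n,k,[(round(x["conf"],2),[int(v) for v in x["centre"]],int(x["region"].sum())) for x in d])
pickle.dump((A,B,out),open("d0.pkl","wb"))
E
```

```text
jar0 A [(0.82, [194, 195], 315), (0.74, [229, 186], 320), (0.62, [278, 163], 264), (0.53, [252, 176], 292)]
jar0 B [(0.91, [223, 234], 484), (0.88, [225, 208], 436), (0.69, [204, 164], 309), (0.62, [215, 188], 325)]
lid0 A [(0.82, [139, 249], 270), (0.66, [154, 218], 255), (0.65, [145, 193], 219), (0.63, [120, 193], 227), (0.6, [132, 231], 257), (0.49, [164, 238], 253), (0.49, [103, 267], 277), (0.42, [367, 191], 713)]
lid0 B [(0.94, [294, 299], 486), (0.94, [182, 325], 557), (0.71, [246, 283], 421), (0.69, [260, 307], 532), (0.62, [265, 303], 1804), (0.61, [277, 274], 409), (0.55, [198, 290], 480), (0.55, [308, 346], 638)]
mallet A [(0.67, [325, 152], 461)]
mallet B [(0.57, [210, 137], 562)]
deck A [(0.81, [269, 232], 5195)]
deck B [(0.66, [283, 197], 4077), (0.16, [271, 145], 87)]
clamp_base A [(0.6, [227, 233], 449)]
clamp_base B [(0.93, [295, 207], 588)]
bolt_base A [(0.74, [309, 205], 380)]
bolt_base B [(0.66, [292, 203], 327), (0.54, [272, 154], 325), (0.36, [275, 272], 428)]
clamp_grip A [(0.53, [222, 231], 185)]
clamp_grip B [(0.75, [295, 205], 363)]
bolt_top A [(0.45, [139, 252], 262)]
bolt_top B [(0.74, [271, 154], 347), (0.64, [270, 145], 75)]
mallet_mat A [(0.77, [318, 165], 920)]
mallet_mat B [(0.55, [210, 150], 738)]
lid_mat A [(0.94, [148, 242], 1021), (0.26, [226, 231], 219)]
lid_mat B [(0.64, [266, 300], 1932), (0.51, [295, 203], 371), (0.16, [270, 155], 295)]
bottle A [(0.81, [368, 190], 744), (0.39, [269, 232], 5148)]
bottle B [(0.93, [272, 123], 628)]
mouse A [(0.66, [274, 162], 247), (0.62, [297, 269], 683), (0.57, [150, 242], 958), (0.37, [309, 192], 58)]
mouse B [(0.86, [330, 178], 560), (0.41, [267, 300], 1779)]
case A [(0.87, [167, 293], 1326), (0.34, [308, 195], 84)]
case B [(0.72, [355, 276], 1887)]
```

```bash
cat > m0.py <<'E'
from h import *
import pickle
A,B,out=pickle.load(open("d0.pkl","rb"))
F={"A":A,"B":B}
for n,parts,z,cz in (("jar0",JAR,0,30),("lid0",LID,2,12)):
    for k in "AB":
        for d in out[n,k]:
            if d["region"].sum()>700: continue
            f=F[k];p0=atz(f,d["centre"],cz)
            p=fitxy(f,d["region"],parts,z,p0)
            m=cv2.resize(mask(f,parts,p),(512,384),interpolation=cv2.INTER_AREA)
            iou=(m.astype(bool)&d["region"]).sum()/(m.astype(bool)|d["region"]).sum()
            print(n,k,round(d["conf"],2),p.round(1),round(iou,2),f["img"][d["region"]].mean(0).round())
from scipy.optimize import minimize
def softfit(parts,regs,x0,z):
    # regs: {k:bool}
    def cost(v):
        c=0
        for k,r in regs.items():
            m=mask(F[k],parts,np.array([v[0],v[1],z]),v[2]/57.3)
            m=cv2.resize(m.astype(np.float32),(512,384),interpolation=cv2.INTER_AREA)
            c+=np.abs(m-r).sum()/r.sum()
        return c
    best=None
    for dy in (-6,0,6):
        r=minimize(cost,[x0[0],x0[1],x0[2]+dy],method="Nelder-Mead",options=dict(initial_simplex=np.array(x0)+[0,0,dy]+np.array([[0,0,0],[15,0,0],[0,15,0],[0,0,5]]),xatol=.05,fatol=1e-5))
        if best is None or r.fun<best.fun: best=r
    return best.x.round(2),round(best.fun,3)
def cyl(r,z0,z1,y): return np.r_[ring(r,z0),ring(r,z1)]+[0,y,0]
def un(k,ns):
    m=np.zeros((384,512),bool)
    for n,i in ns: m|=out[n,k][i]["region"]
    return m
D=[DECK[0],cyl(30,30,60,-140),cyl(30,30,65,140),cyl(9,65,90,140),cyl(14,90,99,140)]
bx=box(-30,30,-7,7,66,100);
regs={"A":un("A",[("deck",0),("clamp_base",0),("clamp_grip",0),("bolt_base",0)]),"B":un("B",[("deck",0),("clamp_base",0),("clamp_grip",0),("bolt_top",0),("bolt_base",1)])}
p=atz(A,out["deck","A"][0]["centre"],30)
for ks in ("AB","A","B"): print("deck",ks,softfit(D,{k:regs[k] for k in ks},[p[0],p[1],0],0))
for n,k in (("deck","A"),("deck","B")): pass
p=atz(A,out["mallet","A"][0]["centre"],30)
for ks in ("AB","A","B"):print("mallet",softfit(MAL,{k:out["mallet",k][0]["region"] for k in ks},[p[0]+40,p[1],0],2))
p=atz(A,out["mallet_mat","A"][0]["centre"],0)
print("mat",softfit(MMAT+[],{k:out["mallet_mat",k][0]["region"]|out["mallet",k][0]["region"] for k in "AB"},[p[0],p[1],0],0))
for k in "AB":
  for n,h in (("bottle",80),("mouse",15),("case",22)):
    i=1 if (n,k)==("mouse","A") else 0
    print(n,k,atz(F[k],out[n,k][i]["centre"],h).round())
E
python3 m0.py
```

```text
jar0 A 0.82 [ 417.2 -149.2    0. ] 0.92 [67. 66. 65.]
jar0 A 0.74 [443.  -45.4   0. ] 0.86 [69. 68. 67.]
jar0 A 0.62 [421.4 145.6   0. ] 0.88 [63. 62. 61.]
jar0 A 0.53 [434.5  44.1   0. ] 0.92 [65. 65. 63.]
jar0 B 0.91 [ 422.  -147.2    0. ] 0.87 [60. 61. 60.]
jar0 B 0.88 [444.7 -40.6   0. ] 0.92 [63. 63. 62.]
jar0 B 0.69 [421.7 154.2   0. ] 0.82 [61. 61. 60.]
jar0 B 0.62 [435.5  55.4   0. ] 0.74 [64. 64. 63.]
lid0 A 0.82 [ 520.1 -376.5    2. ] 0.93 [68. 67. 67.]
lid0 A 0.66 [ 445.9 -306.2    2. ] 0.96 [69. 67. 67.]
lid0 A 0.65 [ 332.2 -291.4    2. ] 0.94 [31. 83. 79.]
lid0 A 0.63 [ 294.2 -372.7    2. ] 0.94 [121.  74.  84.]
lid0 A 0.6 [ 447.5 -377.2    2. ] 0.94 [68. 67. 67.]
lid0 A 0.49 [ 514.  -303.3    2. ] 0.89 [69. 68. 68.]
lid0 A 0.49 [ 516.2 -484.     2. ] 0.91 [123. 104.  26.]
lid0 B 0.94 [ 521.4 -375.     2. ] 0.91 [61. 62. 61.]
lid0 B 0.94 [ 294.8 -373.9    2. ] 0.93 [123.  66.  80.]
lid0 B 0.71 [ 447.8 -303.1    2. ] 0.88 [62. 62. 61.]
lid0 B 0.69 [ 447.6 -376.8    2. ] 0.95 [60. 61. 60.]
lid0 B 0.61 [ 515.2 -301.4    2. ] 0.88 [63. 63. 62.]
lid0 B 0.55 [ 333.6 -291.8    2. ] 0.95 [14. 77. 72.]
lid0 B 0.55 [ 515.4 -484.9    2. ] 0.94 [127. 106.   9.]
deck AB (array([632.19,   1.48,  -4.31]), np.float64(0.094))
deck A (array([630.51,  -0.86,  -4.45]), np.float64(0.037))
deck B (array([633.48,   2.95,  -4.44]), np.float64(0.043))
mallet (array([493.47, 321.57,  -9.2 ]), np.float64(0.299))
mallet (array([492.36, 320.97,  -8.41]), np.float64(0.142))
mallet (array([495.1 , 326.31,  -8.09]), np.float64(0.119))
mat (array([ 4.6259e+02,  3.2983e+02, -2.2000e-01]), np.float64(0.436))
bottle A [697. 313.  80.]
mouse A [790.  -7.  15.]
case A [ 690. -355.   22.]
bottle B [689. 300.  80.]
mouse B [790.  13.  15.]
case B [ 681. -362.   22.]
```

```bash
python3 - <<'E'
from h import *
from scipy.spatial.transform import Rotation as R
s=env.state(); M=R.from_euler("xyz",s["ee_rot"],degrees=True).as_matrix(); print(M.round(3))
f=cams.grab_frame("wrist"); Rc=cv2.Rodrigues(f["rvec"])[0]; C=-Rc.T@f["tvec"]; print(M.T@(C-s["ee_pos"]), (Rc@M).round(3))
E
```

```text
[[ 0.     0.344  0.939]
 [ 0.     0.939 -0.344]
 [-1.     0.     0.   ]]
[-159.07138348   -0.81585566  -76.51002915] [[ 0.001  1.     0.   ]
 [-0.27   0.     0.963]
 [ 0.963 -0.001  0.27 ]]
```

Call:
arm_command([
  [1, [302, -560, 75], 0.35],
  [1, [302, -560, 75], 0.35],
  [1, [302, -560, 75], 0.35],
  [1, [302, -560, 75], 0.35],
  [1, [302, -560, 75], 0.35],
  [1, [302, -560, 75], 0.35],
  [1, [302, -560, 75], 0.35],
  [1, [302, -560, 75], 0.35],
  [1, [302, -560, 75], 0.35],
  [1, [302, -560, 75], 0.35],
  [1, [302, -560, 75], 0.35],
  [1, [302, -560, 75], 0.35],
  [1, [302, -560, 75], 0.35],
  [1, [302, -560, 75], 0.35],
  [1, [302, -560, 75], 0.35],
  [1, [302, -560, 75], 0.35],
  [1, [302, -560, 75], 0.35],
  [1, [302, -560, 75], 0.35],
], grip_force=30)

```text
time_s: 3.4
ee_pos: [499.1, -18.9, 300.1]
ee_rot: [79.0, 90.0, 79.1]
force: [-0.8, 0.4, 0.8]
gripper_width: 91.5
```

```bash
cat > w.py <<'E'
from h import *
import pickle,sys
def look(tag,names,pic=True):
    f=cams.grab_frame("wrist"); out={}
    if pic: save(f,tag+".png")
    for n in names: out[n]=cams.silhouettes(f,n)
    pickle.dump((f,out),open(tag+".pkl","wb"))
    s=env.state(); print("t",round(s["time_s"],2),s["ee_pos"].round(1))
    return f,out
def rep(f,out,spec):
    # spec name->(parts,z)
    for n,(parts,z,cz) in spec.items():
        for d in out[n]:
            p=fitxy(f,d["region"],parts,z,atz(f,d["centre"],cz))
            m=cv2.resize(mask(f,parts,p),(512,384),interpolation=cv2.INTER_AREA).astype(bool)
            r=d["region"]; ys,xs=np.where(r)
            print(n,round(d["conf"],2),p.round(1),"iou",round((m&r).sum()/(m|r).sum(),2),"px",[int(v) for v in d["centre"]],"edge" if ys.min()<1 or xs.min()<1 or xs.max()>510 else "",f["img"][r].mean(0).round())
E
python3 - <<'E'
from w import *
f,o=look("w1",["jar0","lid0","mallet","mallet_grip"])
rep(f,o,{"jar0":(JAR,0,30),"lid0":(LID,2,12)})
E
```

```text
t 3.65 [499.5 -19.6 300. ]
jar0 0.92 [ 419.4 -150.3    0. ] iou 0.96 px [146, 89]  [104. 100.  96.]
jar0 0.77 [420.1 144.7   0. ] iou 0.96 px [395, 92]  [78. 75. 73.]
jar0 0.65 [444.3 -45.7   0. ] iou 0.96 px [235, 109]  [111. 107. 104.]
jar0 0.63 [435.3  41.7   0. ] iou 0.97 px [310, 104]  [97. 93. 90.]
lid0 0.94 [ 514.9 -302.4    2. ] iou 0.95 px [48, 165]  [86. 83. 80.]
lid0 0.73 [ 446.4 -304.6    2. ] iou 0.95 px [36, 111]  [91. 88. 85.]
lid0 0.6 [ 519.6 -376.3    2. ] iou 0.93 px [5, 171] edge [82. 79. 76.]
lid0 0.59 [ 332.5 -290.     2. ] iou 0.97 px [28, 17] edge [ 7. 76. 70.]
lid0 0.36 [ 449.1 -378.1    2. ] iou 0.48 px [1, 116] edge [58. 56. 54.]
lid0 0.19 [463.8 278.8   2. ] iou 0.25 px [486, 126] edge [138.  97.  54.]
```

View pics/w1.png

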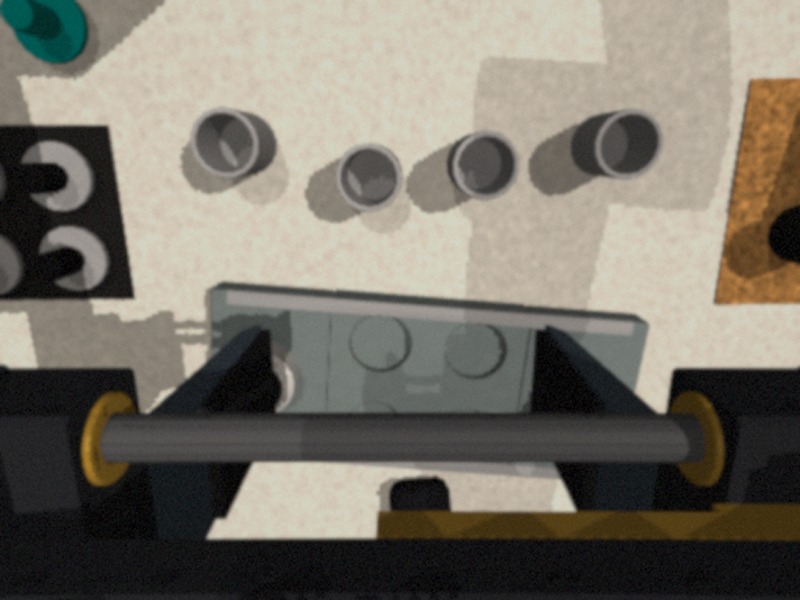

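Call:
arm_command([
  [1, [50, 0, 0], 0],
  [1, [100, 0, 0], 0],
  [1, [150, 0, 0], 0],
  [1, [200, 5, 0], 0],
  [1, [215, 10, 0], 0],
  [1, [215, 10, 0], 0],
])

```text
time_s: 4.25
ee_pos: [716.5, -9.3, 297.4]
ee_rot: [168.8, 89.9, 168.8]
force: [-0.3, 0.5, -0.4]
gripper_width: 91.0
```

```bash
python3 - <<'E'
from w import *
f,o=look("w2",["deck","clamp_base","clamp_grip","bolt_base","bolt_top"])
for n in o: print(n,[(round(x["conf"],2),[int(v) for v in x["centre"]],int(x["region"].sum())) for x in o[n]])
E
```

```text
t 4.55 [713.6 -10.3 301.2]
deck [(0.72, [263, 85], 38178), (0.55, [17, 131], 2408)]
clamp_base [(0.66, [141, 73], 2698)]
clamp_grip [(0.6, [133, 71], 1927)]
bolt_base [(0.71, [384, 91], 2555), (0.7, [494, 14], 825), (0.4, [142, 71], 2742)]
bolt_top [(0.81, [402, 89], 701), (0.3, [385, 87], 2664)]
```

View pics/w2.png

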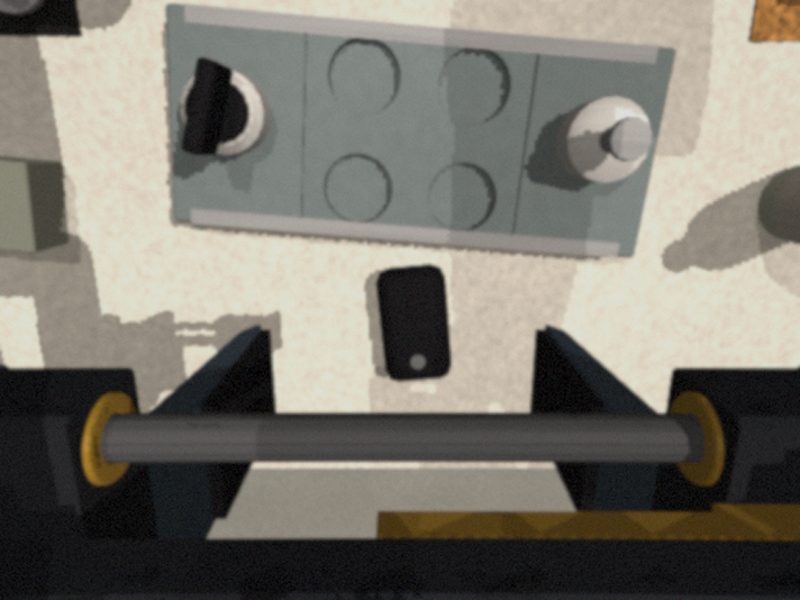

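```bash
cat > m2.py <<'E'
from w import *
from scipy.optimize import minimize
f,o=pickle.load(open("w2.pkl","rb"))
reg=o["deck"][0]["region"].copy()
for n in ("clamp_base","clamp_grip","bolt_base","bolt_top"): reg|=o[n][0]["region"]
def cyl(r,z0,z1,y): return np.r_[ring(r,z0),ring(r,z1)]+[0,y,0]
D=[DECK[0],cyl(30,30,60,-140),cyl(30,30,65,140),cyl(14,90,99,140)]
def cost(v):
    m=mask(f,D,np.array([v[0],v[1],0]),v[2]/57.3)
    return np.abs(cv2.resize(m.astype(np.float32),(512,384),interpolation=cv2.INTER_AREA)-reg).sum()/reg.sum()
x0=np.array([631,0,-4.4])
r=minimize(cost,x0,method="Nelder-Mead",options=dict(initial_simplex=x0+np.array([[0,0,0],[6,0,0],[0,6,0],[0,0,2]]),xatol=.02))
print("deck",r.x.round(2),r.fun)
# single parts
def one(n,parts,z,cz): 
    d=o[n][0];return fitxy(f,d["region"],parts,z,atz(f,d["centre"],cz)).round(1)
print("bolt_top",one("bolt_top",[np.r_[ring(14,0),ring(14,-9)]],99,95))
x,y,a=r.x; a/=57.3
R=np.array([[np.cos(a),-np.sin(a)],[np.sin(a),np.cos(a)]])
im=cv2.resize(f["img"][:,:,::-1],None,fx=2,fy=2,interpolation=cv2.INTER_CUBIC)
def draw(P,c):
    cv2.polylines(im,[np.round((proj(f,P)+.5)*2-.5).astype(np.int32)],True,c,1)
for q in [(42,42),(42,-42),(-42,42),(-42,-42)]:
    c=np.array([x,y])+R@q; print("nest",q,c.round(1)); draw(ring(27,30)+[c[0],c[1],0],(0,255,0))
for q,rr,z in (((0,-140),30,60),((0,140),30,65),((0,140),14,99),((0,-140),22,66)):
    c=np.array([x,y])+R@q; print(q,c.round(1)); draw(ring(rr,z)+[c[0],c[1],0],(0,0,255))
b=np.array([[-80,-190],[80,-190],[80,190],[-80,190]])@R.T+[x,y]; draw(np.c_[b,np.full(4,30)],(255,255,0))
im=im[:340]; cv2.imwrite("pics/m2.png",cv2.resize(im[:,180:900],None,fx=1.1,fy=1.1))
E
python3 m2.py
```

```text
deck [ 6.3306e+02 -6.3000e-01 -4.6300e+00] 0.015868234127441712
bolt_top [634.  137.2  99. ]
nest (42, 42) [678.3  37.8]
nest (42, -42) [671.5 -45.9]
nest (-42, 42) [594.6  44.6]
nest (-42, -42) [587.8 -39.1]
(0, -140) [ 621.8 -140.2]
(0, 140) [644.4 138.9]
(0, 140) [644.4 138.9]
(0, -140) [ 621.8 -140.2]
```

View pics/m2.png

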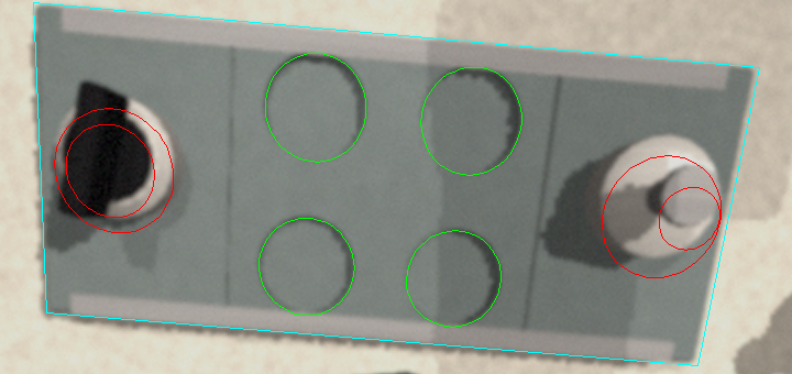

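Call:
arm_command([
  [0.78, [-279, 52, -185], 0],
  [0.78, [-279, 52, -185], 0],
  [0.78, [-279, 52, -185], 0],
  [0.78, [-279, 52, -185], 0],
  [0.78, [-279, 52, -185], 0],
  [0.78, [-279, 52, -185], 0],
  [0.78, [-279, 52, -185], 0],
  [0.78, [-279, 52, -185], 0],
  [0.78, [-279, 52, -185], 0],
  [0.78, [-279, 52, -225], 0],
  [0.78, [-279, 52, -263], 0],
  [0.78, [-279, 52, -263], 0],
  [0.78, [-279, 52, -263], 0],
  [0.4, [-279, 52, -263], 0],
  [0.4, [-279, 52, -263], 0],
  [0.4, [-279, 52, -263], 0],
  [0.4, [-279, 52, -263], 0],
  [0.4, [-279, 52, -240], 0],
  [0.4, [-279, 52, -200], 0],
  [0.4, [-279, 52, -190], 0],
], grip_force=40)

```text
time_s: 6.55
ee_pos: [437.7, 42.1, 113.1]
ee_rot: [4.1, 89.6, 4.0]
force: [0.8, -0.3, -2.5]
gripper_width: 48.4
```

```bash
python3 - <<'E'
from w import *
f,o=look("w3",["jar0"])
rep(f,o,{"jar0":(JAR,0,30)})
s=env.state();print(s["ee_pos"],s["gripper_width"],s["force"])
E
```

```text
t 6.65 [436.5  42.  111.2]
jar0 0.91 [439.4 -43.6   0. ] iou 0.78 px [141, 204]  [99. 95. 92.]
jar0 0.76 [420.4 144.9   0. ] iou 0.97 px [401, 179]  [86. 83. 80.]
jar0 0.61 [464.8  41.2   0. ] iou 0.52 px [254, 234]  [89. 86. 83.]
[436.5126511   42.0459046  111.24994861] 48.85038694398568 [ 0.40688454 -0.58765278 -3.80681654]
```

View pics/w3.png

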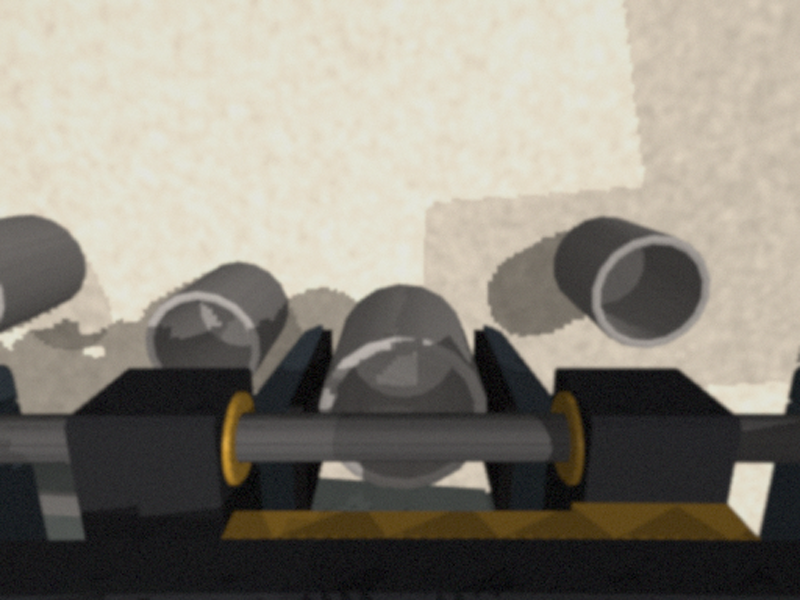

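Call:
arm_command([
  [0.4, [50, -1, 0], 0],
  [0.4, [100, -2, 0], 0],
  [0.4, [150, -3, 0], 0],
  [0.4, [200, -4, 0], 0],
  [0.4, [242.7, -4.2, 0], 0],
  [0.4, [242.7, -4.2, 0], 0],
  [0.4, [242.7, -4.2, 0], 0],
  [0.4, [242.7, -4.2, -25], 0],
  [0.4, [242.7, -4.2, -40], 0],
  [0.4, [242.7, -4.2, -46], 0],
  [0.4, [242.7, -4.2, -50.5], 0],
  [0.4, [242.7, -4.2, -50.5], 0],
  [0.4, [242.7, -4.2, -50.5], 0],
])

```text
time_s: 7.95
ee_pos: [680.4, 38.3, 63.2]
ee_rot: [7.9, 89.5, 7.8]
force: [3.1, 0.0, 11.0]
gripper_width: 48.8
```

```bash
python3 - <<'E'
from w import *
f=cams.grab_frame("wrist");save(f,"w4.png")
s=env.state();print(s["ee_pos"],s["gripper_width"],s["force"])
E
```

```text
[680.40529829  38.34178362  63.22022227] 48.904738002442066 [ 1.59851982  0.93495711 11.32716682]
```

View pics/w4.png

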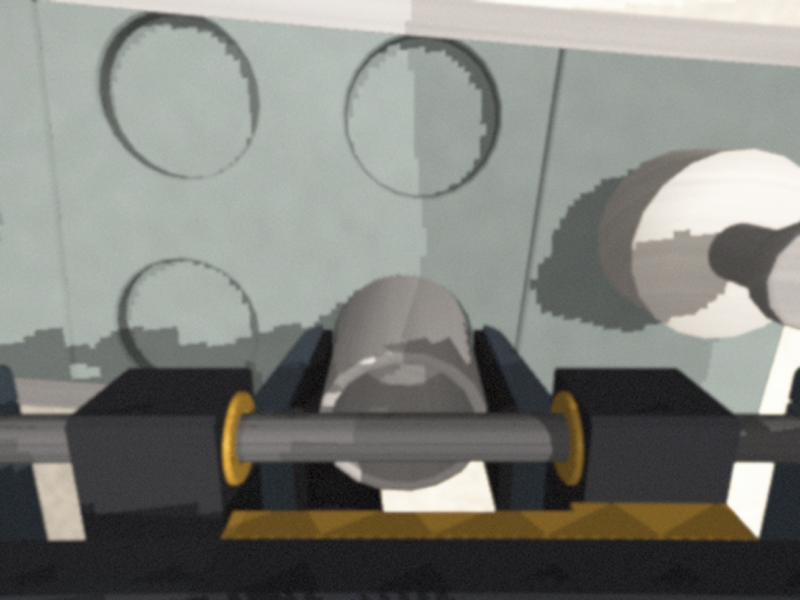

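```bash
cat > ov.py <<'E'
from w import *
def overlay(f,name,D=(633.06,-.63,-4.63),extra=()):
    x,y,a=D;a=np.radians(a);R=np.array([[np.cos(a),-np.sin(a)],[np.sin(a),np.cos(a)]])
    im=cv2.resize(f["img"][:,:,::-1],None,fx=1.5625,fy=1.5625,interpolation=cv2.INTER_CUBIC)
    def draw(P,c): cv2.polylines(im,[np.round((proj(f,P)+.5)*1.5625-.5).astype(np.int32)],True,c,1)
    for q in [(42,42),(42,-42),(-42,42),(-42,-42)]:
        c=np.array([x,y])+R@q; draw(ring(27,30)+[c[0],c[1],0],(0,255,0))
    b=np.array([[-80,-190],[80,-190],[80,190],[-80,190]])@R.T+[x,y]; draw(np.c_[b,np.full(4,30)],(255,255,0))
    for P,c in extra: draw(P,c)
    cv2.imwrite("pics/"+name,im)
E
python3 - <<'E'
from ov import *
for i in range(4):
    f=cams.grab_frame("wrist"); s=env.state(); print(s["ee_pos"].round(1),s["force"].round(1), (-cv2.Rodrigues(f["rvec"])[0].T@f["tvec"]).round(1))
overlay(f,"w5.png",extra=[(ring(25,82)+[678.3,37.8,0],(0,0,255)),(ring(25,86)+[680.4,38.3,0],(255,0,0))])
E
```

```text
[680.4  38.3  63.2] [ 2.   0.7 12.1] [602.3  37.5 221.7]
[680.4  38.4  63.2] [ 1.9  1.3 11.5] [602.3  37.5 221.7]
[680.4  38.3  63.2] [ 1.6  1.  11.8] [602.3  37.5 221.7]
[680.4  38.3  63.2] [ 2.1  0.9 11.7] [602.3  37.5 221.7]
```

View pics/w5.png

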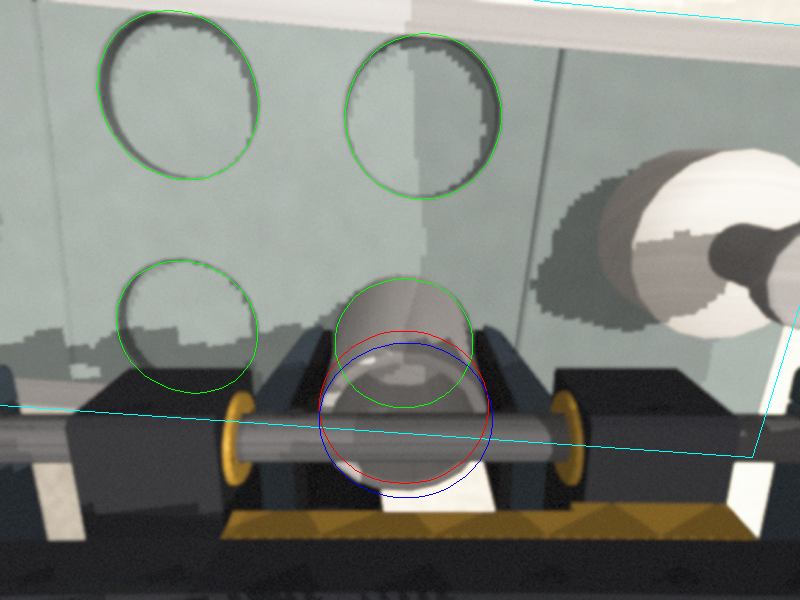

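Call:
arm_command([
  [0.4, [0, 0, 3], 0],
  [0.4, [-2, -0.5, 3], 0],
  [0.4, [-2, -0.5, 3], 0],
  [0.4, [-2, -0.5, 1], 0],
  [0.4, [-2, -0.5, 0], 0],
  [0.4, [-2, -0.5, 0], 0],
])

```text
time_s: 8.8
ee_pos: [679.1, 38.3, 63.6]
ee_rot: [12.4, 89.5, 12.3]
force: [2.4, 2.5, 14.7]
gripper_width: 48.3
```

```bash
cat > jarfit.py <<'E'
from ov import *
# fit held jar rim/silhouette: search (x,z) of jar in wrist view
f=cams.grab_frame("wrist")
s=env.state(); print(s["ee_pos"].round(1),s["force"].round(1))
save(f,"jf.png")
for dx in (0,):
    ex=[(ring(25,82)+[678.3,37.8,0],(0,0,255)),(ring(21,82)+[678.3,37.8,0],(0,0,255))]
    cx,cy=s["ee_pos"][:2]
    ex+=[(ring(25,90)+[cx-3,cy,0],(255,0,0)),(ring(21,90)+[cx-3,cy,0],(255,0,0))]
    overlay(f,"jf2.png",extra=ex)
E
python3 jarfit.py; python3 -c "
import cv2;im=cv2.imread('pics/jf2.png');cv2.imwrite('pics/jf3.png',cv2.resize(im[240:520,260:560],None,fx=2.1,fy=2.1,interpolation=cv2.INTER_CUBIC))"
```

```text
[679.1  38.3  63.6] [ 2.4  1.8 14.1]
```

View pics/jf3.png

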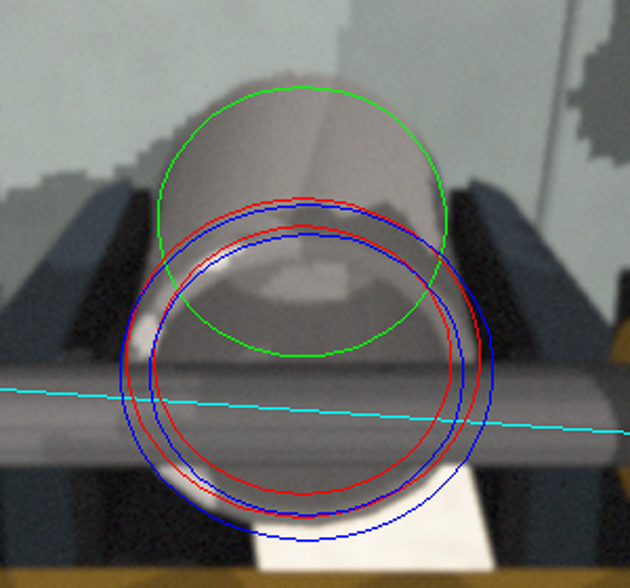

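```bash
python3 - <<'E'
from ov import *
f,o=pickle.load(open("w3.pkl","rb"))
ex=[]
for dx,z,c in ((0,133,(255,0,0)),(-3,133,(0,0,255)),(-6,133,(0,255,255))):
    ex+=[(ring(25,z)+[436.5+dx,42,0],c),(ring(25,z-60)+[436.5+dx,42,0],c)]
overlay(f,"a.png",extra=ex)
im=cv2.imread('pics/a.png');cv2.imwrite('pics/a3.png',cv2.resize(im[240:520,260:560],None,fx=2.1,fy=2.1,interpolation=cv2.INTER_CUBIC))
E
```

```text
(no output)
```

View pics/a3.png

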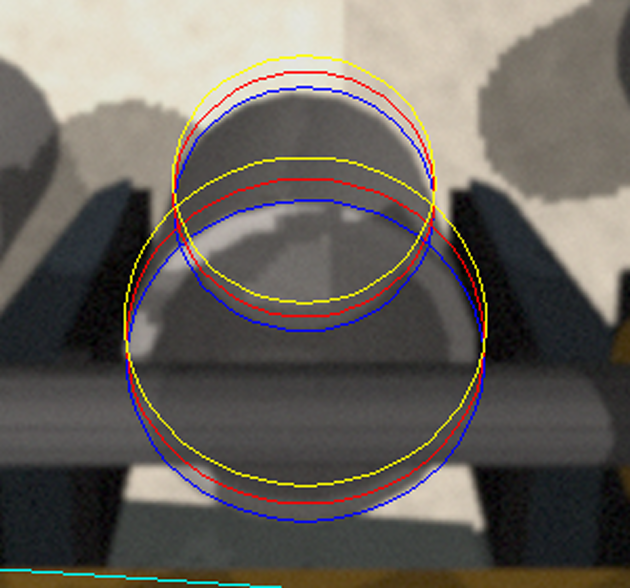

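Call:
arm_command([
  [0.4, [1, 0.5, 5], 0],
  [0.4, [2, 0.5, 15], 0],
  [0.4, [2, 0.5, 20], 0],
  [0.4, [2, 0.5, 20], 0],
  [0.4, [2, 0.5, 20], 0],
], grip_force=60)

```text
time_s: 9.35
ee_pos: [677.6, 37.6, 78.9]
ee_rot: [-177.3, 89.9, -177.3]
force: [-0.3, -0.7, -2.9]
gripper_width: 48.3
```

```bash
python3 - <<'E'
from ov import *
f=cams.grab_frame("wrist"); s=env.state(); p=s["ee_pos"];print(p.round(1),s["force"].round(1))
z=p[2]+22
overlay(f,"a.png",extra=[(ring(25,z)+[p[0],p[1],0],(255,0,0)),(ring(25,z-60)+[p[0],p[1],0],(0,0,255))])
im=cv2.imread('pics/a.png');cv2.imwrite('pics/a4.png',cv2.resize(im[240:520,260:560],None,fx=2.1,fy=2.1,interpolation=cv2.INTER_CUBIC))
f=cams.grab_frame("side"); save(f,"s4.png",crop=(230,90,360,190))
E
```

```text
[677.6  37.7  78.8] [ 0.7 -0.  -2.2]
```

View pics/a4.png

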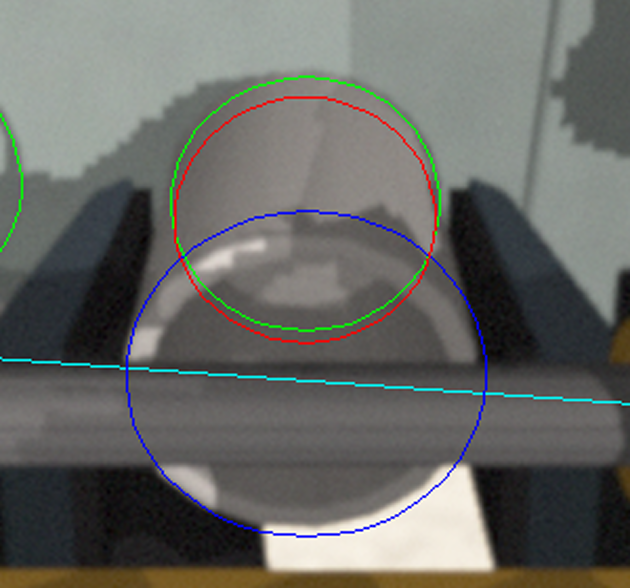

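View pics/s4.png

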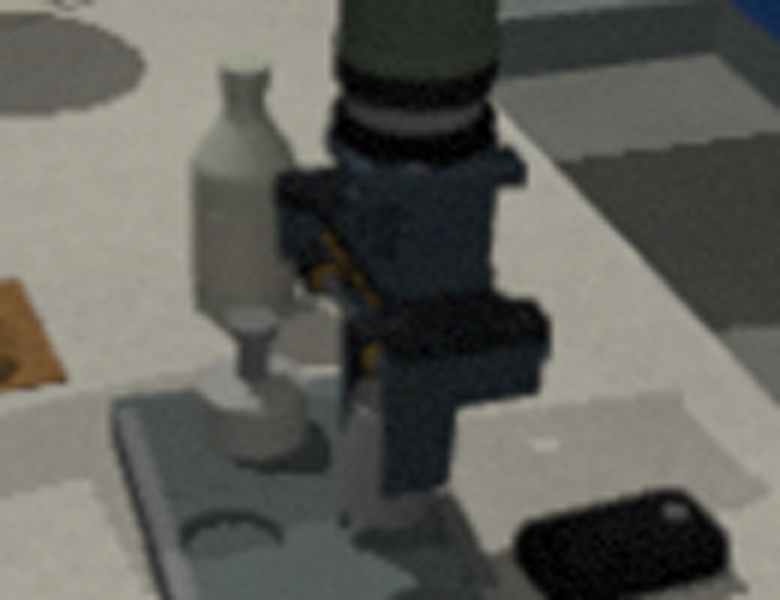

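Call:
arm_command([
  [0.4, [5, 0, 0], 0],
  [0.4, [5, 0, 0], 0],
  [0.4, [5, 0, -8], 0],
  [0.4, [5, 0, -14], 0],
  [0.4, [5, 0, -17], 0],
  [0.4, [5, 0, -19], 0],
  [0.4, [5, 0, -20], 0],
  [0.4, [5, 0, -20], 0],
], grip_force=40)

```text
time_s: 10.25
ee_pos: [682.5, 37.8, 61.2]
ee_rot: [179.9, 89.9, 179.9]
force: [-4.6, 0.1, 6.8]
gripper_width: 48.4
```

```bash
cat > jf.py <<'E'
from ov import *
import sys
f=cams.grab_frame("wrist"); s=env.state(); p=s["ee_pos"];print(p.round(1),s["force"].round(1),s["gripper_width"])
z=82
x,y=float(sys.argv[1]),float(sys.argv[2])
overlay(f,"a.png",extra=[(ring(25,z)+[x,y,0],(255,0,0)),(ring(21,z)+[x,y,0],(255,0,0)),(ring(25,30)+[x,y,0],(0,0,255))])
im=cv2.imread('pics/a.png');cv2.imwrite('pics/%s.png'%sys.argv[3],cv2.resize(im[240:520,260:560],None,fx=2.1,fy=2.1,interpolation=cv2.INTER_CUBIC))
E
python3 jf.py 678.3 37.8 a5
```

```text
[682.5  37.8  61.2] [-4.9 -0.4  7.1] 48.59739152020297
```

View pics/a5.png

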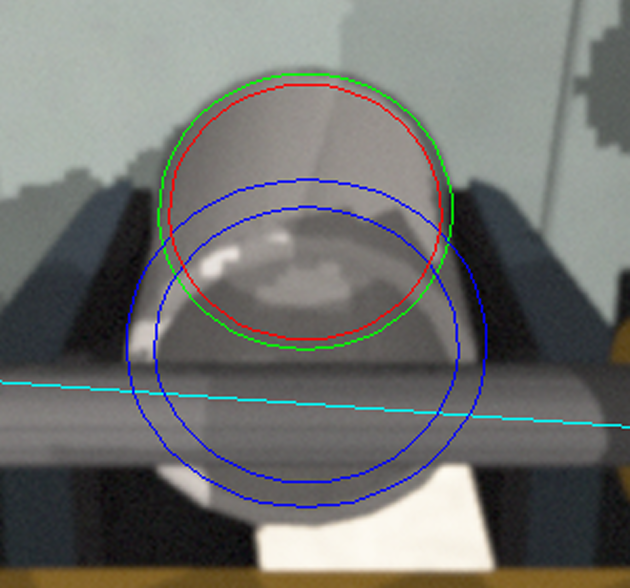

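Call:
arm_command([
  [0.4, [-2.5, 0, -0.5], 0],
  [0.4, [-4.5, 0, -1], 0],
  [0.4, [-4.5, 0, -1], 0],
  [0.65, [-4.5, 0, -1], 0],
  [0.65, [-4.5, 0, -1], 0],
  [0.65, [-4.5, 0, -1], 0],
  [0.65, [-4.5, 0, -1], 0],
])

```text
time_s: 11.0
ee_pos: [678.2, 37.8, 57.8]
ee_rot: [177.5, 89.9, 177.5]
force: [-0.4, -0.6, 0.7]
gripper_width: 59.2
```

```bash
python3 jf.py 678.3 37.8 a6
```

```text
[678.3  37.8  57.9] [ 0.4  0.  -0.1] 59.33685505894759
```

View pics/a6.png

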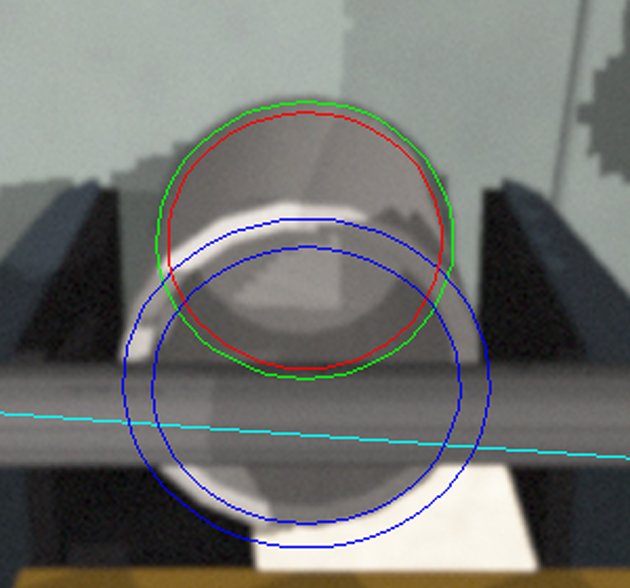

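Call:
arm_command([
  [0.65, [0, 0, 35], 0],
  [0.65, [0, 0, 65], 0],
  [0.78, [-40, -15, 65], 0],
  [0.78, [-80, -30, 65], 0],
  [0.78, [-125, -45, 65], 0],
  [0.78, [-170, -62, 65], 0],
  [0.78, [-210, -75, 65], 0],
  [0.78, [-234.5, -83.5, 60], 0],
  [0.78, [-234.5, -83.5, 50], 0],
  [0.78, [-234.5, -83.5, 20], 0],
  [0.78, [-234.5, -83.5, -10], 0],
  [0.78, [-234.5, -83.5, -30.5], 0],
  [0.78, [-234.5, -83.5, -30.5], 0],
  [0.78, [-234.5, -83.5, -30.5], 0],
  [0.4, [-234.5, -83.5, -30.5], 0],
  [0.4, [-234.5, -83.5, -30.5], 0],
  [0.4, [-234.5, -83.5, -30.5], 0],
  [0.4, [-234.5, -83.5, -30.5], 0],
  [0.4, [-234.5, -83.5, -30.5], 0],
], grip_force=60)

```text
time_s: 12.95
ee_pos: [445.0, -45.7, 28.8]
ee_rot: [3.7, 89.9, 3.7]
force: [-0.5, 1.3, 5.5]
gripper_width: 49.2
```

Call:
arm_command([
  [0.4, [0, 0, 15], 0],
  [0.4, [0, 0, 35], 0],
  [0.4, [12, 0, 50], 0],
  [0.4, [35, 0, 55], 0],
  [0.4, [65, 0, 55], 0],
  [0.4, [95, 0, 55], 0],
  [0.4, [125, 0, 55], 0],
  [0.4, [155, 0, 55], 0],
  [0.4, [185, 0, 55], 0],
  [0.4, [208, 0, 55], 0],
  [0.4, [221, 0, 55], 0],
  [0.4, [227, 0, 55], 0],
  [0.4, [227, 0, 55], 0],
  [0.4, [227, 0, 55], 0],
  [0.4, [227, 0, 45], 0],
  [0.4, [227, 0, 35], 0],
  [0.4, [227, 0, 29], 0],
  [0.4, [227, 0, 25], 0],
  [0.4, [227, 0, 23], 0],
  [0.4, [227, 0, 23], 0],
])

```text
time_s: 14.95
ee_pos: [671.3, -45.7, 51.1]
ee_rot: [20.4, 90.0, 20.4]
force: [1.0, -0.0, -2.3]
gripper_width: 48.6
```

```bash
python3 jf.py 671.5 -45.9 a7
```

```text
[671.5 -45.8  51.1] [ 0.   0.1 -2.8] 49.22026946778505
```

View pics/a7.png

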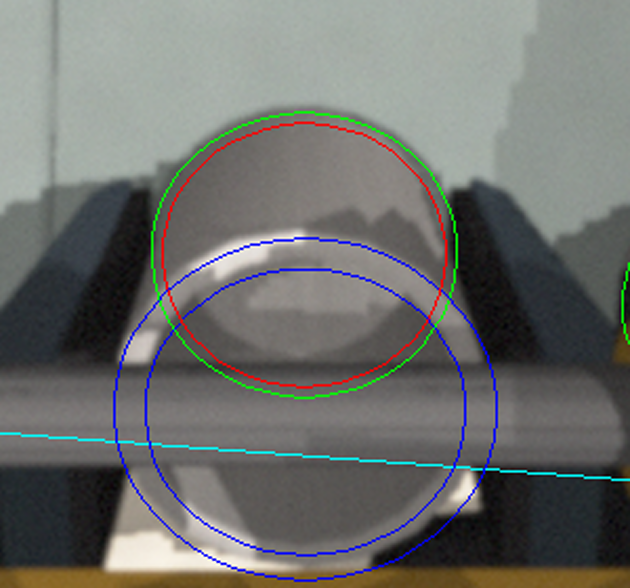

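Call:
arm_command([
  [0.65, [0, 0, -0.5], 0],
  [0.65, [0, 0, -0.5], 0],
  [0.65, [0, 0, -0.5], 0],
  [0.65, [0, 0, 20], 0],
  [0.65, [0, 0, 60], 0],
  [0.65, [-20, 15, 75], 0],
  [0.78, [-55, 42, 75], 0],
  [0.78, [-95, 72, 75], 0],
  [0.78, [-130, 99, 75], 0],
  [0.78, [-165, 125, 75], 0],
  [0.78, [-200, 152, 65], 0],
  [0.78, [-235, 178, 55], 0],
  [0.78, [-251, 190.5, 45], 0],
  [0.78, [-251, 190.5, 30], 0],
  [0.78, [-251, 190.5, 5], 0],
  [0.78, [-251, 190.5, -23], 0],
  [0.78, [-251, 190.5, -23], 0],
  [0.4, [-251, 190.5, -23], 0],
  [0.4, [-251, 190.5, -23], 0],
  [0.4, [-251, 190.5, -23], 0],
])

```text
time_s: 17.0
ee_pos: [421.4, 145.2, 29.2]
ee_rot: [23.8, 89.8, 23.8]
force: [-0.3, 1.9, 1.1]
gripper_width: 49.7
```

Call:
arm_command([
  [0.4, [0, 0, 0], 0],
  [0.4, [0, 0, 15], 0],
  [0.4, [0, 0, 35], 0],
  [0.4, [10, -5, 50], 0],
  [0.4, [28, -16, 55], 0],
  [0.4, [52, -30, 55], 0],
  [0.4, [78, -45, 55], 0],
  [0.4, [104, -60, 55], 0],
  [0.4, [130, -75, 55], 0],
  [0.4, [152, -87, 55], 0],
  [0.4, [167, -96, 55], 0],
  [0.4, [174.3, -100.2, 55], 0],
  [0.4, [174.3, -100.2, 55], 0],
  [0.4, [174.3, -100.2, 50], 0],
  [0.4, [174.3, -100.2, 40], 0],
  [0.4, [174.3, -100.2, 30], 0],
  [0.4, [174.3, -100.2, 25], 0],
  [0.4, [174.3, -100.2, 23], 0],
  [0.4, [174.3, -100.2, 23], 0],
  [0.4, [174.3, -100.2, 23], 0],
])

```text
time_s: 19.0
ee_pos: [593.8, 44.9, 51.3]
ee_rot: [166.6, 89.9, 166.5]
force: [-3.0, 0.2, 4.9]
gripper_width: 48.6
```

```bash
python3 jf.py 594.6 44.6 a8
```

```text
[593.8  44.9  51.4] [-4.4  1.5  4.9] 48.63814427183854
```

View pics/a8.png

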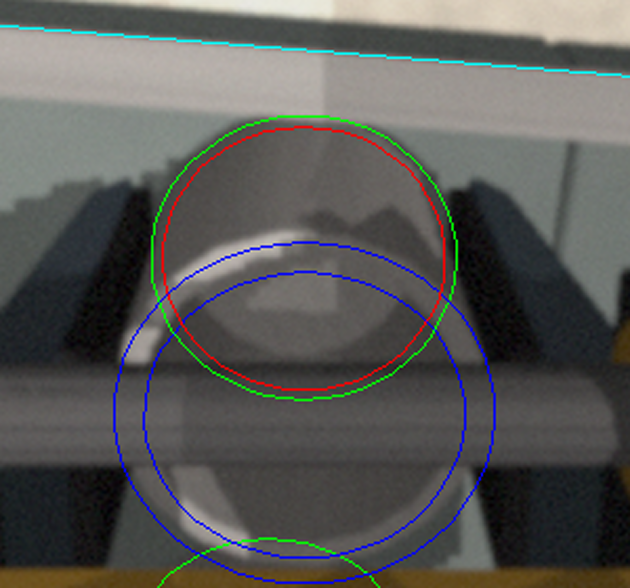

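Call:
arm_command([
  [0.4, [-1, 0, 0], 0],
  [0.65, [-1, 0, -0.5], 0],
  [0.65, [-1, 0, -0.5], 0],
  [0.65, [-1, 0, -0.5], 0],
  [0.65, [0, 0, 20], 0],
  [0.65, [0, 0, 60], 0],
  [0.78, [-20, -22, 75], 0],
  [0.78, [-50, -55, 75], 0],
  [0.78, [-85, -92, 65], 0],
  [0.78, [-120, -130, 55], 0],
  [0.78, [-152, -165, 50], 0],
  [0.78, [-175, -195, 45], 0],
  [0.78, [-175, -195, 40], 0],
  [0.78, [-175, -195, 15], 0],
  [0.78, [-175, -195, -23], 0],
  [0.78, [-175, -195, -23], 0],
  [0.4, [-175, -195, -23], 0],
  [0.4, [-175, -195, -23], 0],
  [0.4, [-175, -195, -23], 0],
  [0.4, [-175, -195, -23], 0],
])

```text
time_s: 21.05
ee_pos: [420.9, -150.6, 29.4]
ee_rot: [-14.1, 89.8, -14.1]
force: [0.5, 1.9, 5.5]
gripper_width: 49.8
```

Call:
arm_command([
  [0.4, [0, 0, 0], 0],
  [0.4, [0, 0, 15], 0],
  [0.4, [0, 0, 35], 0],
  [0.4, [10, 6, 50], 0],
  [0.4, [28, 18, 55], 0],
  [0.4, [52, 34, 55], 0],
  [0.4, [78, 51, 55], 0],
  [0.4, [104, 68, 55], 0],
  [0.4, [128, 85, 55], 0],
  [0.4, [150, 99, 55], 0],
  [0.4, [163, 108, 55], 0],
  [0.4, [168, 111.3, 55], 0],
  [0.4, [168, 111.3, 55], 0],
  [0.4, [168, 111.3, 50], 0],
  [0.4, [168, 111.3, 40], 0],
  [0.4, [168, 111.3, 30], 0],
  [0.4, [168, 111.3, 25], 0],
  [0.4, [168, 111.3, 23], 0],
  [0.4, [168, 111.3, 23], 0],
  [0.4, [168, 111.3, 23], 0],
])

```text
time_s: 23.05
ee_pos: [587.0, -39.4, 51.5]
ee_rot: [-173.4, 89.9, -173.5]
force: [-2.5, -0.2, 5.8]
gripper_width: 49.8
```

```bash
python3 jf.py 587.8 -39.1 a9
```

```text
[587.  -39.3  51.4] [-2.5 -0.6  5.5] 49.54753087592359
```

View pics/a9.png

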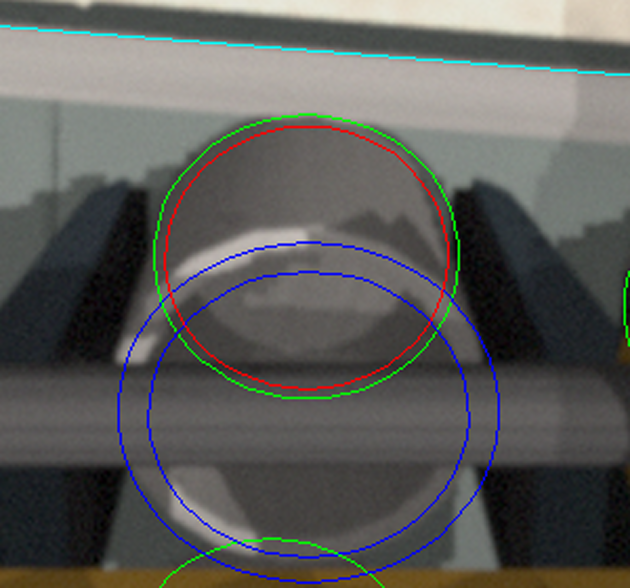

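Call:
arm_command([
  [0.4, [-1, 0, 0], 0],
  [0.65, [-1, 0, -0.5], 0],
  [0.65, [-1, 0, -0.5], 0],
  [0.65, [-1, 0, -0.5], 0],
  [0.65, [0, 0, 20], 0],
  [0.65, [0, 0, 60], 0],
  [0.65, [25, 8, 100], 0],
  [0.65, [55, 16, 135], 0],
  [0.65, [85, 24, 170], 0],
  [0.65, [110, 32, 205], 0],
  [0.65, [112, 34, 229], 0],
  [0.65, [112, 34, 229], 0],
  [0.65, [112, 34, 229], 0],
])

```text
time_s: 24.4
ee_pos: [699.3, -5.1, 279.1]
ee_rot: [176.5, 89.9, 176.5]
force: [-0.5, 1.6, -0.8]
gripper_width: 59.5
```

```bash
python3 - <<'E'
from ov import *
f,o=look("w6",["jar0","bolt_top","clamp_grip","clamp_base"],pic=False)
rep(f,o,{"jar0":(JAR,22,40)})
ex=[]
for c in [(678.3,37.8),(671.5,-45.9),(594.6,44.6),(587.8,-39.1)]: ex+=[(ring(25,82)+[*c,0],(255,0,0))]
overlay(f,"w6.png",extra=ex)
E
```

```text
t 24.65 [698.8  -5.3 278.5]
jar0 0.95 [592.6  43.5  22. ] iou 0.92 px [304, 65]  [111. 107. 104.]
jar0 0.94 [670.9 -46.7  22. ] iou 0.97 px [220, 139]  [134. 129. 125.]
jar0 0.84 [676.5  36.9  22. ] iou 0.93 px [294, 141]  [115. 111. 108.]
jar0 0.75 [585.8 -40.   22. ] iou 0.95 px [219, 57]  [127. 123. 120.]
```

View pics/w6.png

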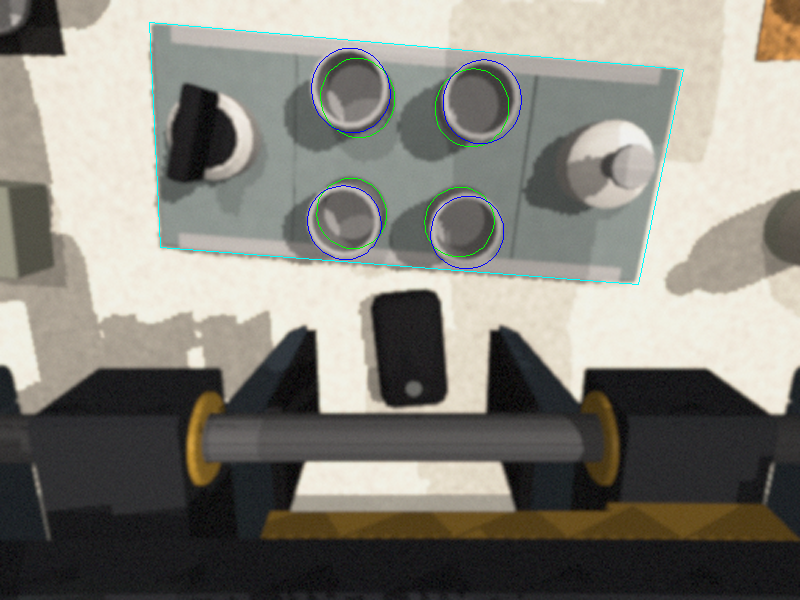

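Call:
arm_command([
  [0.65, [-25, -40, 0], 0],
  [0.65, [-45, -85, 0], 0],
  [0.65, [-65, -130, 0], 0],
  [0.65, [-85, -175, 0], 0],
  [0.65, [-100, -220, 0], 0],
  [0.65, [-115, -265, 0], 0],
  [0.5, [-125, -300, -20], 0],
  [0.5, [-130, -325, -30], 0],
  [0.5, [-130, -325, -30], 0],
  [0.5, [-130, -325, -30], 0],
])

```text
time_s: 25.65
ee_pos: [569.2, -330.1, 249.3]
ee_rot: [122.1, 89.9, 122.0]
force: [0.6, 0.8, 0.4]
gripper_width: 45.2
```

```bash
python3 - <<'E'
from ov import *
f,o=look("w7",["lid0"])
rep(f,o,{"lid0":(LID,2,12)})
E
```

```text
t 25.75 [ 570.  -329.2  250.4]
lid0 0.95 [ 446.4 -305.4    2. ] iou 0.94 px [280, 49]  [122. 118. 115.]
lid0 0.81 [ 515.4 -483.3    2. ] iou 0.97 px [124, 114]  [177. 146.  13.]
lid0 0.79 [ 520.  -376.9    2. ] iou 0.95 px [216, 119]  [128. 124. 120.]
lid0 0.68 [ 515.6 -302.9    2. ] iou 0.97 px [282, 114]  [140. 136. 132.]
```

View pics/w7.png

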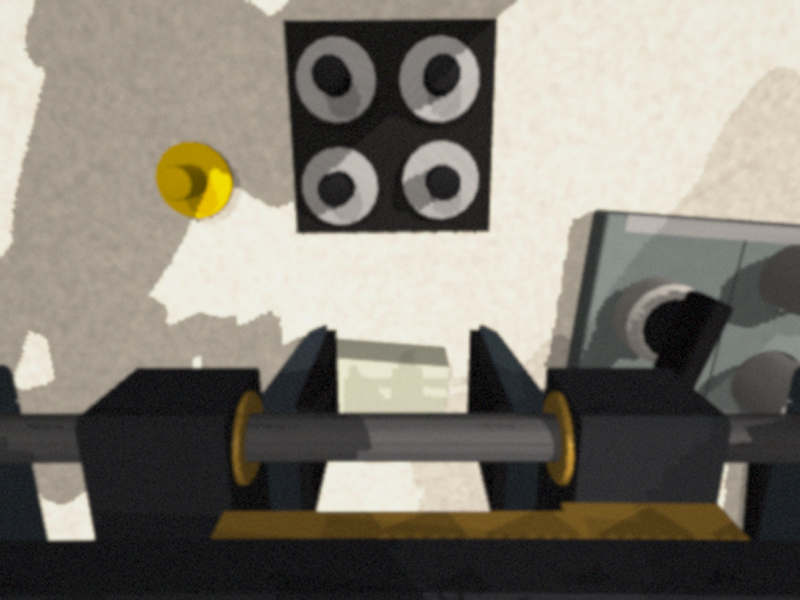

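Call:
arm_command([
  [0.5, [-20, 10, -45], 0],
  [0.5, [-40, 20, -85], 0],
  [0.5, [-54, 27.2, -125], 0],
  [0.5, [-54, 27.2, -155], 0],
  [0.5, [-54, 27.2, -175], 0],
  [0.5, [-54, 27.2, -180], 0],
  [0.5, [-54, 27.2, -200], 0],
  [0.5, [-54, 27.2, -219], 0],
  [0.5, [-54, 27.2, -219], 0],
  [0.5, [-54, 27.2, -219], 0],
  [0.1, [-54, 27.2, -219], 0],
  [0.1, [-54, 27.2, -219], 0],
  [0.1, [-54, 27.2, -219], 0],
  [0.1, [-54, 27.2, -219], 0],
  [0.1, [-54, 27.2, -219], 0],
  [0.1, [-54, 27.2, -219], 0],
], grip_force=40)

```text
time_s: 27.35
ee_pos: [516.1, -303.1, 31.9]
ee_rot: [-19.9, 89.9, -19.9]
force: [-0.0, 1.0, 5.4]
gripper_width: 23.3
```

Call:
arm_command([
  [0.1, [0, 0, 15], 0],
  [0.1, [0, 0, 45], 0],
  [0.1, [0, 0, 85], 0],
  [0.1, [5, 10, 120], 0],
  [0.1, [15, 33, 139], 0],
  [0.1, [32, 68, 139], 0],
  [0.1, [49, 104, 139], 0],
  [0.1, [67, 142, 139], 0],
  [0.1, [85, 180, 139], 0],
  [0.1, [103, 218, 139], 0],
  [0.1, [121, 256, 139], 0],
  [0.1, [138, 291, 139], 0],
  [0.1, [150, 317, 139], 0],
  [0.1, [158, 333, 139], 0],
  [0.1, [160.9, 339.8, 139], 0],
  [0.1, [160.9, 339.8, 130], 0],
  [0.1, [160.9, 339.8, 110], 0],
  [0.1, [160.9, 339.8, 95], 0],
  [0.1, [160.9, 339.8, 88], 0],
  [0.1, [160.9, 339.8, 88], 0],
])

```text
time_s: 29.35
ee_pos: [675.3, 35.5, 117.5]
ee_rot: [-173.1, 89.8, -173.3]
force: [-0.1, 0.4, -1.4]
gripper_width: 23.5
```

```bash
cat > lf.py <<'E'
from ov import *
import sys
f=cams.grab_frame("wrist"); s=env.state(); p=s["ee_pos"];print(s["time_s"],p.round(1),s["force"].round(1),s["gripper_width"])
x,y=float(sys.argv[1]),float(sys.argv[2]); oz=p[2]-29
overlay(f,"a.png",extra=[(ring(25,82)+[x,y,0],(255,0,0)),(ring(28,oz+14)+[p[0],p[1],0],(0,0,255)),(ring(12,oz+48)+[p[0],p[1],0],(0,255,255))])
im=cv2.imread('pics/a.png');cv2.imwrite('pics/%s.png'%sys.argv[3],cv2.resize(im[240:520,260:560],None,fx=2.1,fy=2.1,interpolation=cv2.INTER_CUBIC))
E
python3 lf.py 676.5 36.9 b1
```

```text
29.4 [676.1  35.8 118.7] [ 0.2  0.3 -0.2] 23.017832441011663
```

View pics/b1.png

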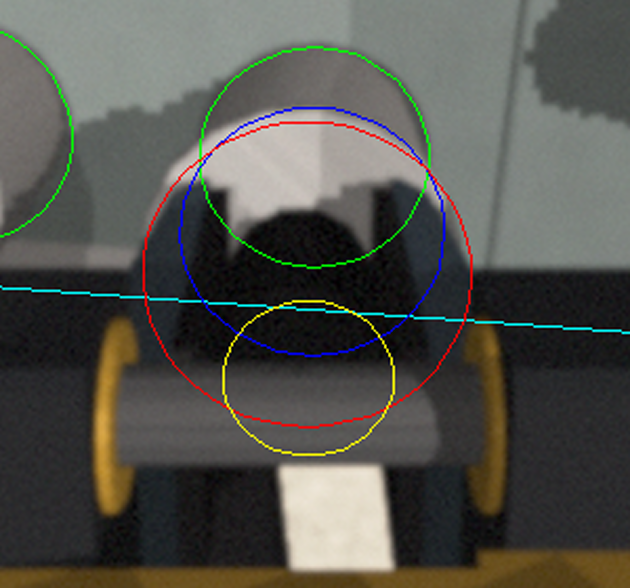

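Call:
arm_command([
  [0.1, [0.5, 0.5, -5], 0],
  [0.1, [0.5, 0.5, -10], 0],
  [0.1, [0.5, 0.5, -13], 0],
  [0.1, [0.5, 0.5, -15], 0],
  [0.1, [0.5, 0.5, -16], 0],
  [0.1, [0.5, 0.5, -16], 0],
])

```text
time_s: 30.0
ee_pos: [677.0, 37.4, 103.9]
ee_rot: [-4.0, 90.0, -4.0]
force: [-2.6, 0.3, 4.0]
gripper_width: 23.3
```

```bash
python3 lf.py 676.5 36.9 b2
```

```text
30.05 [677.   37.4 103.9] [-2.1 -0.2  4.7] 22.96583449654626
```

View pics/b2.png

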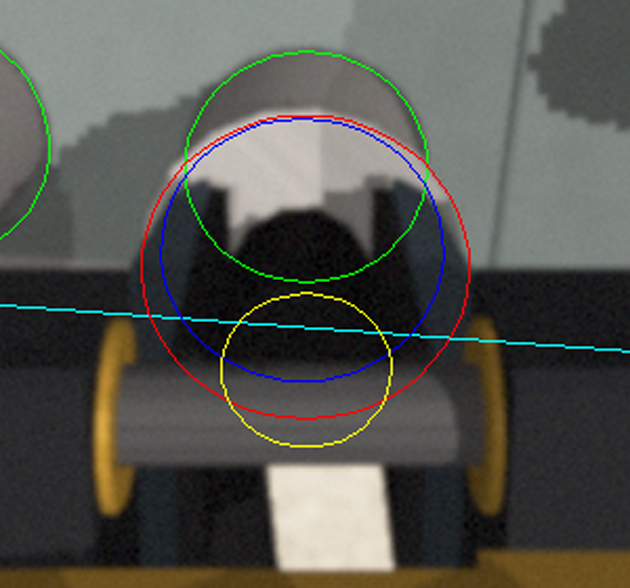

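Call:
arm_command([
  [0.4, [0, 0, 0], 0],
  [0.4, [0, 0, 0], 0],
  [0.4, [0, 0, 0], 0],
  [0.4, [0, 0, 25], 0],
  [0.4, [0, 0, 55], 0],
  [0.5, [-10, -20, 67], 0],
  [0.5, [-35, -55, 67], 0],
  [0.5, [-62, -95, 67], 0],
  [0.5, [-90, -135, 67], 0],
  [0.5, [-118, -175, 67], 0],
  [0.5, [-146, -215, 67], 0],
  [0.5, [-174, -255, 67], 0],
  [0.5, [-202, -298, 45], 0],
  [0.5, [-222, -330, 20], 0],
  [0.5, [-230.6, -342.4, 0], 0],
  [0.5, [-230.6, -342.4, -30], 0],
  [0.5, [-230.6, -342.4, -50], 0],
  [0.5, [-230.6, -342.4, -72], 0],
  [0.5, [-230.6, -342.4, -72], 0],
  [0.5, [-230.6, -342.4, -72], 0],
])

```text
time_s: 32.05
ee_pos: [445.4, -305.1, 30.7]
ee_rot: [148.6, 89.9, 148.5]
force: [0.2, -0.2, -0.3]
gripper_width: 45.8
```

```bash
python3 - <<'E'
from w import *
f=cams.grab_frame("wrist"); save(f,"b3.png"); s=env.state(); print(s["ee_pos"])
f=cams.grab_frame("scene"); save(f,"b3s.png",crop=(110,150,350,330))
E
```

```text
[ 445.88533981 -305.21558595   31.21682781]
```

View pics/b3.png

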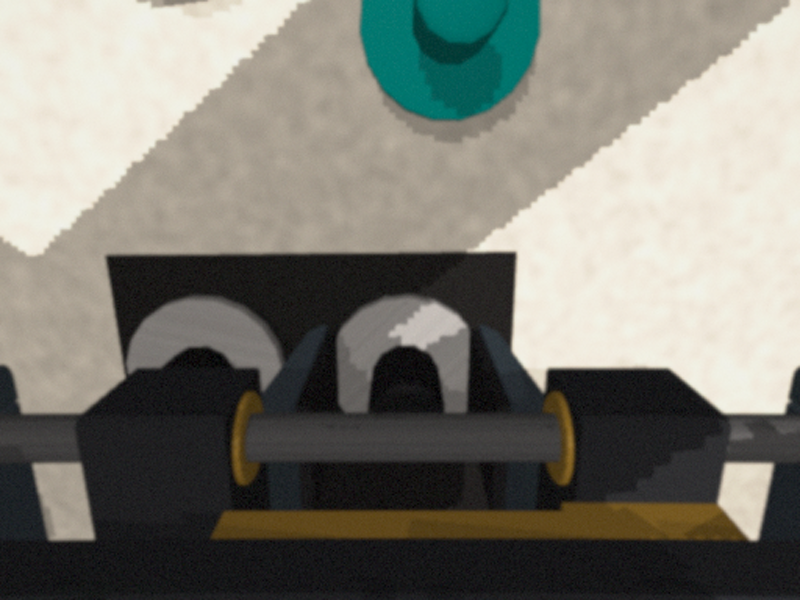

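View pics/b3s.png

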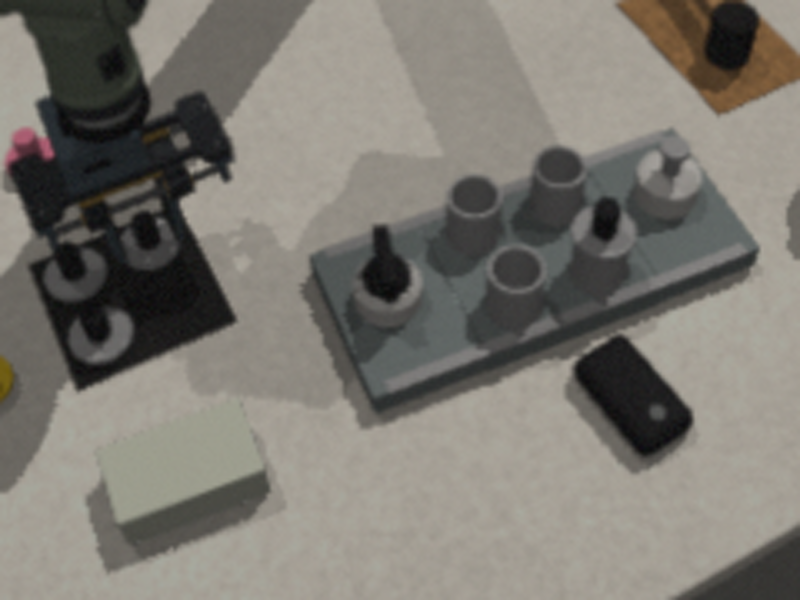

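Call:
arm_command([
  [0.1, [0, 0, 0], 0],
  [0.1, [0, 0, 0], 0],
  [0.1, [0, 0, 0], 0],
  [0.1, [0, 0, 0], 0],
  [0.1, [0, 0, 15], 0],
  [0.1, [0, 0, 45], 0],
  [0.1, [0, 0, 85], 0],
  [0.1, [5, 10, 120], 0],
  [0.1, [14, 33, 139], 0],
  [0.1, [29, 70, 139], 0],
  [0.1, [46, 108, 139], 0],
  [0.1, [63, 148, 139], 0],
  [0.1, [80, 188, 139], 0],
  [0.1, [97, 228, 139], 0],
  [0.1, [113, 268, 139], 0],
  [0.1, [128, 303, 139], 0],
  [0.1, [138, 328, 139], 0],
  [0.1, [144, 343, 139], 0],
  [0.1, [146.5, 349, 139], 0],
  [0.1, [146.5, 349, 139], 0],
])

```text
time_s: 34.15
ee_pos: [592.8, 43.9, 169.7]
ee_rot: [-150.8, 90.0, -150.8]
force: [-0.9, -0.4, -0.4]
gripper_width: 23.4
```

Call:
arm_command([
  [0.1, [0, 0, -15], 0],
  [0.1, [0, 0, -35], 0],
  [0.1, [0, 0, -48], 0],
  [0.1, [0, 0, -55], 0],
  [0.1, [0, 0, -60], 0],
  [0.1, [0, 0, -64], 0],
  [0.1, [0, 0, -66], 0],
  [0.1, [0, 0, -67], 0],
  [0.1, [0, 0, -67], 0],
])

```text
time_s: 35.05
ee_pos: [593.2, 44.1, 103.4]
ee_rot: [4.8, 89.9, 4.8]
force: [-0.2, 0.1, -1.1]
gripper_width: 23.4
```

```bash
python3 lf.py 592.6 43.5 b4
```

```text
35.1 [593.2  44.  103.4] [ 0.6 -0.2 -0.2] 23.44556484897578
```

View pics/b4.png

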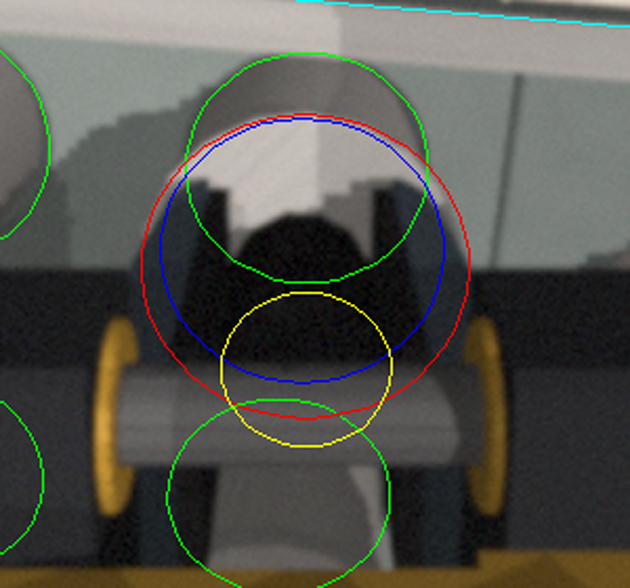

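Call:
arm_command([
  [0.4, [0, 0, -0.5], 0],
  [0.4, [0, 0, -0.5], 0],
  [0.4, [0, 0, -0.5], 0],
  [0.4, [0, 0, 25], 0],
  [0.4, [0, 0, 55], 0],
  [0.5, [-4, -20, 67], 0],
  [0.5, [-11, -60, 67], 0],
  [0.5, [-18, -105, 67], 0],
  [0.5, [-26, -150, 67], 0],
  [0.5, [-34, -195, 67], 0],
  [0.5, [-42, -240, 67], 0],
  [0.5, [-50, -285, 67], 0],
  [0.5, [-58, -330, 67], 0],
  [0.5, [-66, -380, 45], 0],
  [0.5, [-71, -410, 20], 0],
  [0.5, [-72.9, -420.9, 0], 0],
  [0.5, [-72.9, -420.9, -20], 0],
  [0.5, [-72.9, -420.9, -35], 0],
  [0.5, [-72.9, -420.9, -35], 0],
])

```text
time_s: 37.0
ee_pos: [518.5, -376.1, 65.5]
ee_rot: [142.0, 89.7, 141.9]
force: [-0.5, 0.7, 0.1]
gripper_width: 45.9
```

```bash
python3 - <<'E'
from w import *
f,o=look("b5",["lid0"]); rep(f,o,{"lid0":(LID,2,12)})
f=cams.grab_frame("scene"); save(f,"b5s.png",crop=(110,150,350,330))
E
```

```text
t 37.1 [ 520.2 -377.    68.2]
lid0 0.82 [ 512.6 -482.8    2. ] iou 0.83 px [91, 208]  [159. 126.   2.]
lid0 0.77 [ 519.5 -377.2    2. ] iou 0.95 px [256, 216]  [114. 110. 107.]
lid0 0.75 [ 446.8 -377.4    2. ] iou 0.96 px [256, 99]  [100.  96.  94.]
```

View pics/b5.png

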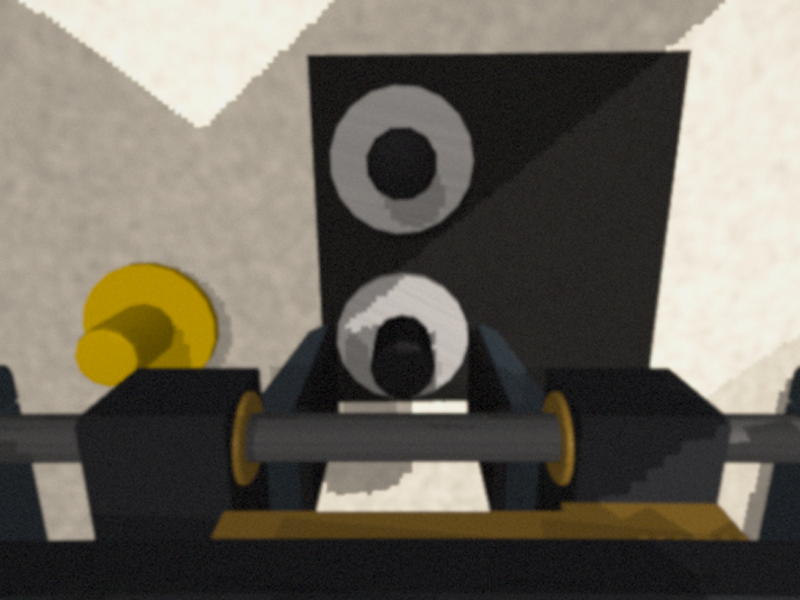

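View pics/b5s.png

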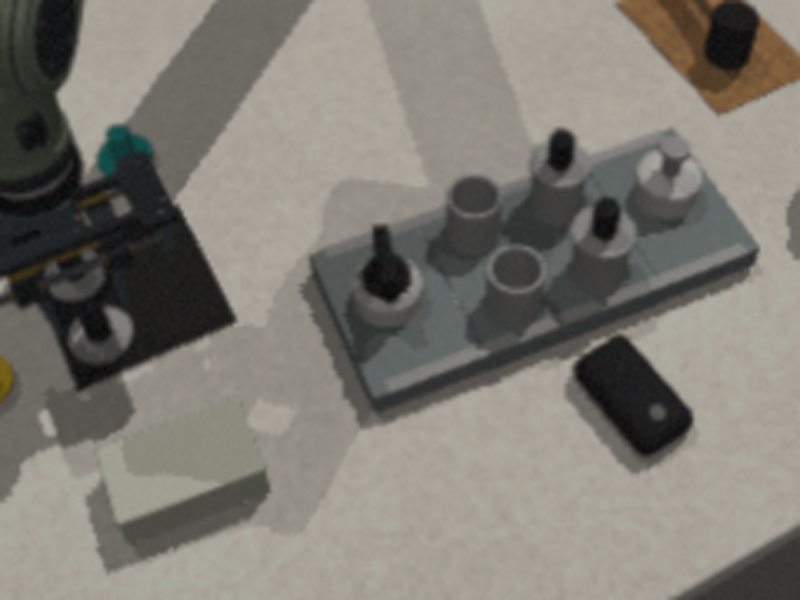

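Call:
arm_command([
  [0.5, [0, 0, -20], 0],
  [0.5, [0, 0, -37], 0],
  [0.5, [0, 0, -37], 0],
  [0.5, [0, 0, -37], 0],
  [0.1, [0, 0, -37], 0],
  [0.1, [0, 0, -37], 0],
  [0.1, [0, 0, -37], 0],
  [0.1, [0, 0, -37], 0],
  [0.1, [0, 0, -37], 0],
  [0.1, [0, 0, -22], 0],
  [0.1, [0, 0, 8], 0],
  [0.1, [0, 0, 48], 0],
  [0.1, [4, 9, 83], 0],
  [0.1, [14, 30, 102], 0],
  [0.1, [30, 66, 102], 0],
  [0.1, [46, 101, 102], 0],
  [0.1, [62, 136, 102], 0],
  [0.1, [78, 171, 102], 0],
  [0.1, [94, 206, 102], 0],
  [0.1, [110, 241, 102], 0],
])

```text
time_s: 39.15
ee_pos: [630.2, -134.5, 169.4]
ee_rot: [174.9, 89.9, 174.9]
force: [0.3, 0.1, -1.2]
gripper_width: 23.0
```

Call:
arm_command([
  [0.1, [15, 33, 0], 0],
  [0.1, [28, 62, 0], 0],
  [0.1, [37, 80, 0], 0],
  [0.1, [41.2, 89.2, 0], 0],
  [0.1, [41.2, 89.2, 0], 0],
  [0.1, [41.2, 89.2, -15], 0],
  [0.1, [41.2, 89.2, -35], 0],
  [0.1, [41.2, 89.2, -48], 0],
  [0.1, [41.2, 89.2, -55], 0],
  [0.1, [41.2, 89.2, -60], 0],
  [0.1, [41.2, 89.2, -64], 0],
  [0.1, [41.2, 89.2, -66], 0],
  [0.1, [41.2, 89.2, -67], 0],
  [0.1, [41.2, 89.2, -67], 0],
])

```text
time_s: 40.55
ee_pos: [671.5, -46.8, 103.8]
ee_rot: [-16.1, 89.9, -16.1]
force: [-1.0, -1.3, 2.3]
gripper_width: 23.0
```

```bash
python3 lf.py 670.9 -46.7 b6
```

```text
40.6 [671.5 -46.8 103.8] [-1.6 -0.9  2.6] 23.106887958014745
```

View pics/b6.png

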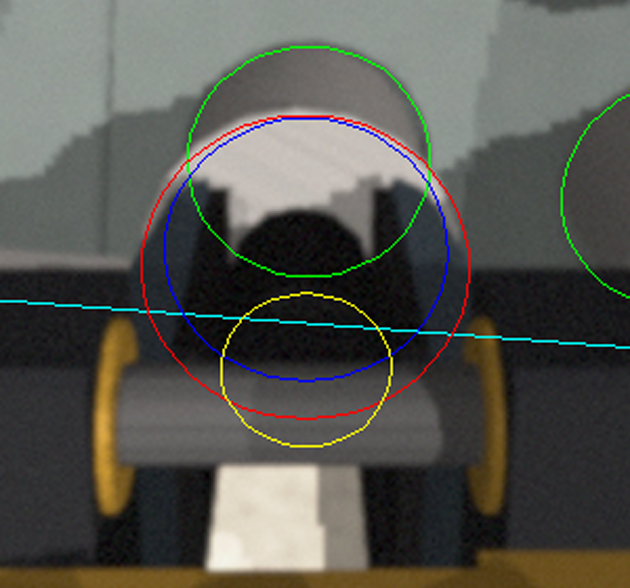

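Call:
arm_command([
  [0.4, [0, 0, -0.5], 0],
  [0.4, [0, 0, -0.5], 0],
  [0.4, [0, 0, -0.5], 0],
  [0.4, [0, 0, 25], 0],
  [0.4, [0, 0, 55], 0],
  [0.5, [-12, -17, 67], 0],
  [0.5, [-36, -53, 67], 0],
  [0.5, [-61, -90, 67], 0],
  [0.5, [-86, -127, 67], 0],
  [0.5, [-111, -164, 67], 0],
  [0.5, [-136, -201, 67], 0],
  [0.5, [-161, -238, 67], 0],
  [0.5, [-186, -275, 50], 0],
  [0.5, [-210, -310, 20], 0],
  [0.5, [-224.4, -330.7, 0], 0],
  [0.5, [-224.4, -330.7, -20], 0],
  [0.5, [-224.4, -330.7, -35], 0],
  [0.5, [-224.4, -330.7, -35], 0],
  [0.5, [-224.4, -330.7, -35], 0],
])

```text
time_s: 42.5
ee_pos: [446.0, -377.6, 67.9]
ee_rot: [149.1, 90.0, 149.0]
force: [0.3, -0.6, 0.7]
gripper_width: 45.4
```

```bash
python3 - <<'E'
from w import *
f,o=look("b7",["lid0"]); rep(f,o,{"lid0":(LID,2,12)})
f=cams.grab_frame("scene"); save(f,"b7s.png",crop=(110,150,350,330))
E
```

```text
t 42.6 [ 447.  -377.8   68.9]
lid0 0.87 [ 446.6 -377.4    2. ] iou 0.95 px [258, 212]  [94. 90. 88.]
lid0 0.8 [ 294.7 -373.4    2. ] iou 0.69 px [264, 2] edge [203. 117. 139.]
lid0 0.62 [ 332.9 -292.8    2. ] iou 0.96 px [405, 34] edge [  6. 100.  93.]
```

View pics/b7s.png

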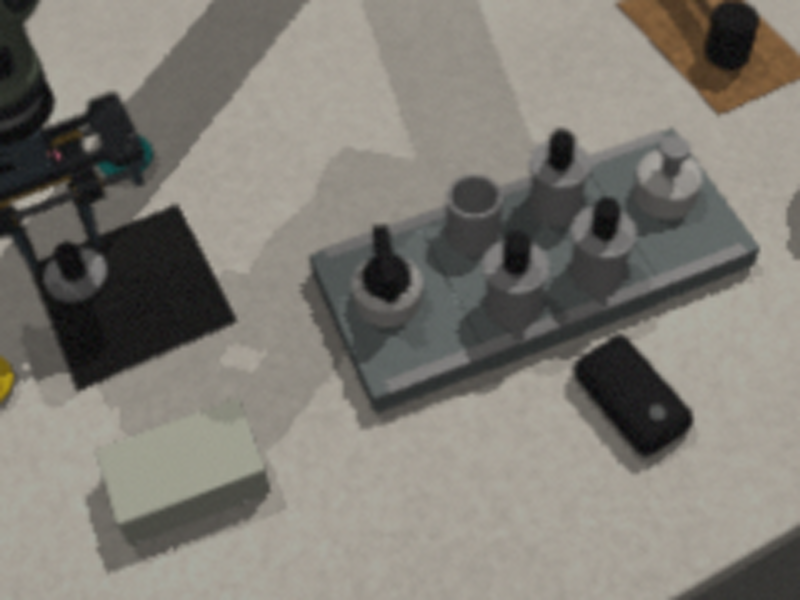

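Call:
arm_command([
  [0.5, [0, 0, -20], 0],
  [0.5, [0, 0, -37], 0],
  [0.5, [0, 0, -37], 0],
  [0.5, [0, 0, -37], 0],
  [0.1, [0, 0, -37], 0],
  [0.1, [0, 0, -37], 0],
  [0.1, [0, 0, -37], 0],
  [0.1, [0, 0, -37], 0],
  [0.1, [0, 0, -37], 0],
  [0.1, [0, 0, -22], 0],
  [0.1, [0, 0, 8], 0],
  [0.1, [0, 0, 48], 0],
  [0.1, [4, 9, 83], 0],
  [0.1, [13, 32, 102], 0],
  [0.1, [28, 68, 102], 0],
  [0.1, [43, 104, 102], 0],
  [0.1, [58, 140, 102], 0],
  [0.1, [73, 176, 102], 0],
  [0.1, [88, 212, 102], 0],
  [0.1, [103, 248, 102], 0],
])

```text
time_s: 44.65
ee_pos: [549.9, -127.9, 169.6]
ee_rot: [175.1, 90.0, 175.1]
force: [1.0, -0.1, -0.8]
gripper_width: 23.2
```

Call:
arm_command([
  [0.1, [14, 33, 0], 0],
  [0.1, [26, 62, 0], 0],
  [0.1, [33, 80, 0], 0],
  [0.1, [36.3, 89.5, 0], 0],
  [0.1, [36.3, 89.5, 0], 0],
  [0.1, [36.3, 89.5, -15], 0],
  [0.1, [36.3, 89.5, -35], 0],
  [0.1, [36.3, 89.5, -48], 0],
  [0.1, [36.3, 89.5, -55], 0],
  [0.1, [36.3, 89.5, -60], 0],
  [0.1, [36.3, 89.5, -64], 0],
  [0.1, [36.3, 89.5, -66], 0],
  [0.1, [36.3, 89.5, -67], 0],
  [0.1, [36.3, 89.5, -67], 0],
])

```text
time_s: 46.05
ee_pos: [586.4, -40.0, 103.7]
ee_rot: [-13.0, 89.9, -13.0]
force: [-0.4, 0.2, 2.0]
gripper_width: 23.6
```

```bash
python3 lf.py 585.8 -40 b8
```

```text
46.1 [586.4 -40.  103.7] [-1.3  0.   3. ] 22.922584589898168
```

View pics/b8.png

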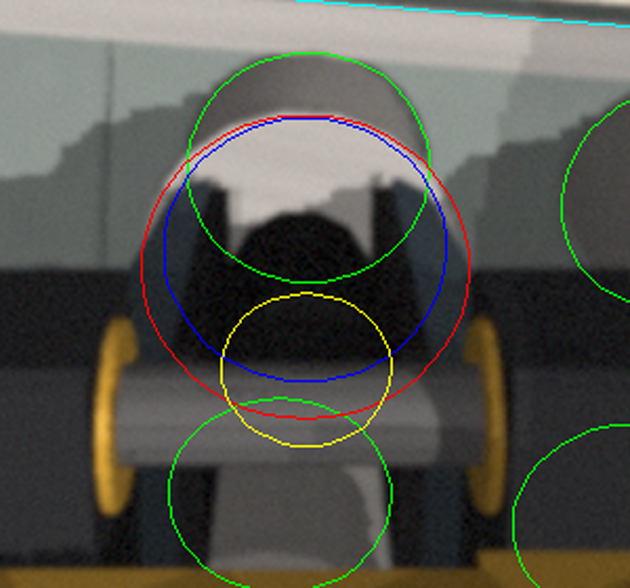

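Call:
arm_command([
  [0.4, [0, 0, -0.5], 0],
  [0.4, [0, 0, -0.5], 0],
  [0.4, [0, 0, -0.5], 0],
  [0.4, [0, 0, 25], 0],
  [0.4, [0, 0, 60], 0],
  [0.4, [20, 0, 95], 0],
  [0.4, [45, -5, 125], 0],
  [0.4, [75, -10, 150], 0],
  [0.4, [100, -15, 170], 0],
  [0.4, [114, -20, 177], 0],
  [0.4, [114, -20, 177], 0],
  [0.4, [114, -20, 177], 0],
  [0.4, [114, -20, 177], 0],
])

```text
time_s: 47.4
ee_pos: [699.0, -59.6, 279.1]
ee_rot: [168.8, 89.9, 168.8]
force: [0.4, -0.2, 0.6]
gripper_width: 36.6
```

```bash
python3 - <<'E'
from ov import *
f,o=look("w8",["lid0","clamp_base","clamp_grip","bolt_base","bolt_top"],pic=False)
rep(f,o,{"lid0":(LID,74,90)})
for n in list(o)[1:]: print(n,[(round(x["conf"],2),[int(v) for v in x["centre"]],int(x["region"].sum())) for x in o[n]])
ex=[]
for c in [(676.5,36.9),(670.9,-46.7),(592.6,43.5),(585.8,-40)]: ex+=[(ring(28,88)+[*c,0],(255,0,0)),(ring(12,122)+[*c,0],(255,0,0))]
overlay(f,"w8.png",extra=ex)
E
```

```text
t 47.7 [699.7 -59.8 280. ]
lid0 0.89 [586.2 -41.   74. ] iou 0.94 px [278, 53]  [145. 140. 136.]
lid0 0.57 [676.4  35.8  74. ] iou 0.97 px [351, 147]  [115. 111. 108.]
lid0 0.56 [593.   42.8  74. ] iou 0.97 px [364, 61]  [118. 114. 111.]
lid0 0.56 [671.2 -47.1  74. ] iou 0.95 px [269, 142]  [143. 138. 134.]
clamp_base [(0.67, [182, 86], 2816)]
clamp_grip [(0.96, [179, 87], 1807)]
bolt_base [(0.73, [435, 103], 3149)]
bolt_top [(0.94, [456, 105], 875)]
```

View pics/w8.png

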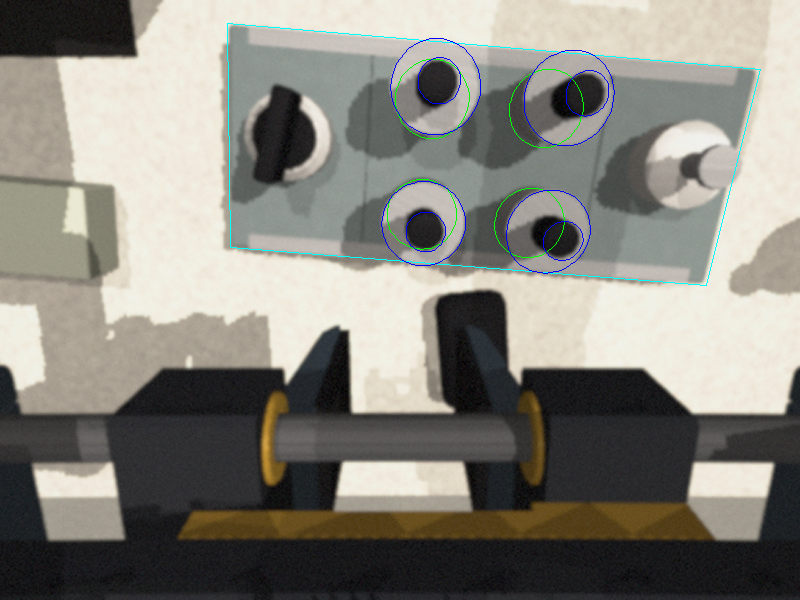

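```bash
cat > cl.py <<'E'
from ov import *
from scipy.optimize import minimize
def cfit(f,reg,x0,parts):
    def cost(v):
        m=mask(f,parts,np.array([v[0],v[1],0]),np.radians(v[2]))
        return np.abs(cv2.resize(m.astype(np.float32),(512,384),interpolation=cv2.INTER_AREA)-reg).sum()/reg.sum()
    b=None
    for a in range(-80,100,20):
        s=np.array([x0[0],x0[1],a],float)
        r=minimize(cost,s,method="Nelder-Mead",options=dict(initial_simplex=s+np.array([[0,0,0],[5,0,0],[0,5,0],[0,0,10]]),xatol=.05))
        if b is None or r.fun<b.fun:b=r
    return b.x.round(2),round(b.fun,3)
CL=[np.r_[ring(22,60),ring(22,66)],box(-30,30,-7,7,66,100)]
BB=[np.r_[ring(30,30),ring(30,65)]]
if __name__=="__main__":
    f,o=pickle.load(open("w8.pkl","rb"))
    print(cfit(f,o["clamp_grip"][0]["region"],(618,-140),CL))
    f2,o2=pickle.load(open("w2.pkl","rb"))
    print(cfit(f2,o2["clamp_grip"][0]["region"],(618,-140),CL))
    for ff,oo in((f,o),(f2,o2)):
        d=oo["bolt_top"][0]; print("bolt",fitxy(ff,d["region"],[np.r_[ring(14,0),ring(14,-9)]],99,atz(ff,d["centre"],95)).round(1))
        d=oo["clamp_base"][0];r=d["region"]|oo["clamp_grip"][0]["region"]; print("base",fitxy(ff,r,[np.r_[ring(30,30),ring(30,60)]],0,atz(ff,d["centre"],50)).round(1))
    (x,y,a),_=cfit(f,o["clamp_grip"][0]["region"],(618,-140),CL)
    c,s=np.cos(np.radians(a)),np.sin(np.radians(a)); R=np.array([[c,-s,0],[s,c,0],[0,0,1]])
    q=np.array([[-30,-7,100],[30,-7,100],[30,7,100],[-30,7,100.]])@R.T+[x,y,0]
    overlay(f,"a.png",extra=[(q,(0,0,255)),(ring(30,60)+[x,y,0],(0,255,255))])
    im=cv2.imread('pics/a.png');cv2.imwrite('pics/c1.png',cv2.resize(im[10:270,200:400],None,fx=2.3,fy=2.3,interpolation=cv2.INTER_CUBIC))
E
python3 cl.py
```

```text
(array([ 614.51, -141.28,  -17.13]), np.float64(0.092))
(array([ 613.93, -141.49,  -18.21]), np.float64(0.08))
bolt [633.9 135.8  99. ]
base [ 615.  -140.9    0. ]
bolt [634.  137.2  99. ]
base [ 614.5 -141.7    0. ]
```

View pics/c1.png

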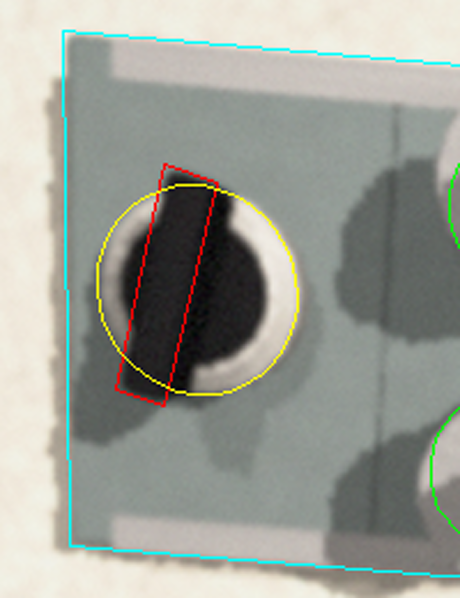

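```bash
python3 - <<'E'
from h import *
s=env.state();print(s["qpos"].round(1),s["time_s"])
E
```

```text
[ -5.8  29.1  64.7   0.   86.2 -95.8] 47.7
```

Call:
arm_command([
  [0.35, [-20, -20, -20], -0.06],
  [0.35, [-42, -40, -50], -0.12],
  [0.35, [-65, -60, -80], -0.2],
  [0.35, [-85.5, -81, -110], -0.26],
  [0.35, [-85.5, -81, -130], -0.26],
  [0.35, [-85.5, -81, -140], -0.26],
  [0.35, [-85.5, -81, -140], -0.26],
  [0.35, [-85.5, -81, -140], -0.26],
])

```text
time_s: 48.5
ee_pos: [615.7, -140.6, 140.9]
ee_rot: [6.6, 89.9, -8.3]
force: [-0.7, -1.3, -0.2]
gripper_width: 32.1
```

```bash
python3 - <<'E'
from ov import *
f=cams.grab_frame("wrist");s=env.state();print(s["ee_pos"].round(1))
x,y=614.5,-141.2
ex=[]
for a,c in ((-15,(0,0,255)),):
    c_,s_=np.cos(np.radians(a)),np.sin(np.radians(a)); R=np.array([[c_,-s_,0],[s_,c_,0],[0,0,1]])
    ex.append((np.array([[-30,-7,100],[30,-7,100],[30,7,100],[-30,7,100.]])@R.T+[x,y,0],c))
overlay(f,"c2.png",extra=ex)
E
```

```text
[ 615.9 -140.7  141.3]
```

View pics/c2.png

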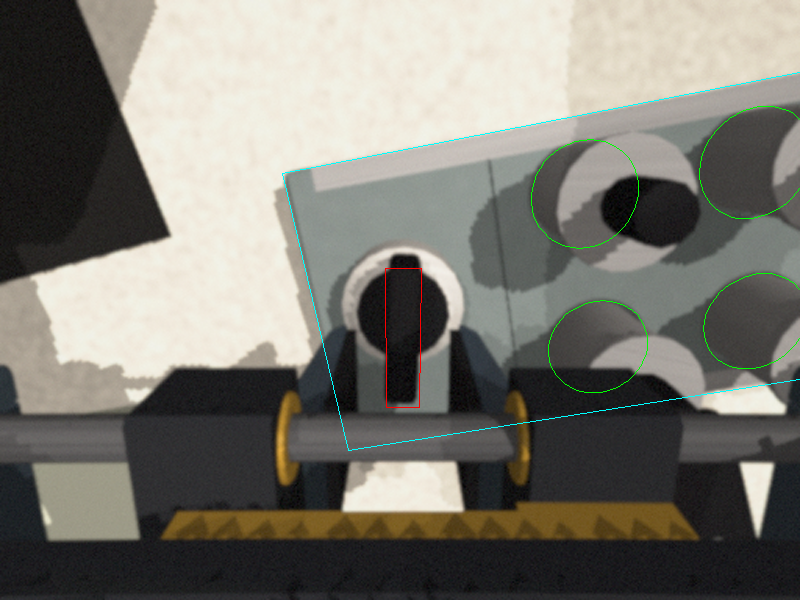

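Call:
arm_command([
  [0.35, [-1, 0, -20], 0],
  [0.35, [-1, 0, -40], 0],
  [0.35, [-1, 0, -55], 0],
  [0.35, [-1, 0, -58], 0],
  [0.35, [-1, 0, -58], 0],
  [0.05, [-1, 0, -58], 0],
  [0.05, [-1, 0, -58], 0],
  [0.05, [-1, 0, -58], 0],
  [0.05, [-1, 0, -58], 0],
])

```text
time_s: 49.45
ee_pos: [614.5, -140.4, 83.1]
ee_rot: [42.3, 89.8, 27.2]
force: [0.8, 2.8, 4.1]
gripper_width: 14.2
```

Call:
arm_command([
  [0.05, [0, 0, 0], -0.08],
  [0.05, [0, 0, 0], -0.18],
  [0.05, [0, 0, 0], -0.28],
  [0.05, [0, 0, 0], -0.38],
  [0.05, [0, 0, 0], -0.48],
  [0.05, [0, 0, 0], -0.58],
  [0.05, [0, 0, 0], -0.68],
  [0.05, [0, 0, 0], -0.78],
  [0.05, [0, 0, 0], -0.88],
  [0.05, [0, 0, 0], -0.98],
  [0.05, [0, 0, 0], -1.08],
  [0.05, [0, 0, 0], -1.18],
  [0.05, [0, 0, 0], -1.28],
  [0.05, [0, 0, 0], -1.38],
  [0.05, [0, 0, 0], -1.46],
  [0.05, [0, 0, 0], -1.52],
  [0.05, [0, 0, 0], -1.52],
  [0.05, [0, 0, 0], -1.52],
])

```text
time_s: 51.25
ee_pos: [615.1, -140.0, 83.2]
ee_rot: [114.0, 89.8, 12.0]
force: [2.8, 5.0, 3.8]
gripper_width: 14.0
```

```bash
python3 - <<'E'
from ov import *
s=env.state();print(s["ee_pos"].round(1),s["force"].round(1),s["torque"],s["gripper_width"],s["qpos"].round(1))
f=cams.grab_frame("wrist");save(f,"c3.png")
E
```

```text
[ 615.1 -140.    83.2] [2.8 5.  3.8] [ 0.6509127  -0.2029957  -0.09183318] 14.019181532982982 [-13.9  29.6  93.1   0.1  57.   -2. ]
```

View pics/c3.png

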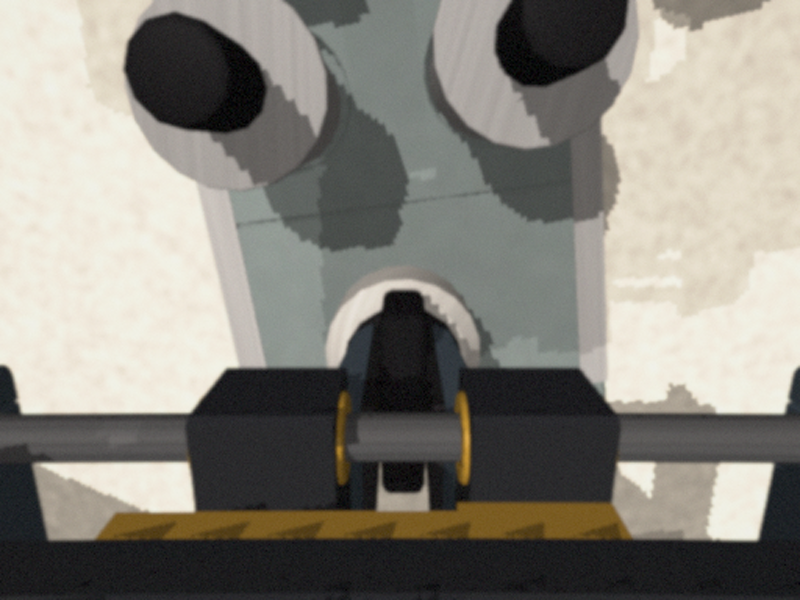

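Call:
arm_command([
  [0.35, [0, 0, 0], -1.52],
  [0.35, [0, 0, 0], -1.52],
  [0.35, [0, 0, 0], -1.52],
  [0.35, [0, 0, 40], -1.52],
  [0.35, [0, 0, 80], -1.4],
  [0.35, [10, 0, 120], -1.26],
  [0.35, [30, 10, 150], -1.12],
  [0.35, [50, 20, 170], -0.98],
  [0.35, [60, 30, 180], -0.84],
  [0.35, [70, 40, 190], -0.7],
  [0.35, [80, 50, 198], -0.56],
  [0.35, [86, 60, 198], -0.42],
  [0.35, [86, 70, 198], -0.28],
  [0.35, [86, 75, 198], -0.14],
  [0.35, [86, 81, 198], 0],
  [0.35, [86, 81, 198], 0.14],
  [0.35, [86, 81, 198], 0.26],
  [0.35, [86, 81, 198], 0.26],
])

```text
time_s: 53.1
ee_pos: [699.4, -60.2, 279.8]
ee_rot: [-32.9, 89.9, -120.0]
force: [-0.3, 0.0, -0.5]
gripper_width: 31.9
```

```bash
python3 - <<'E'
from cl import *
f,o=look("w9",["clamp_grip","bolt_top","lid0"])
print(cfit(f,o["clamp_grip"][0]["region"],(614,-141),CL)); s=env.state(); print(s["ee_rot"])
rep(f,o,{"lid0":(LID,74,90)})
d=o["bolt_top"][0]; print("bolt",d["conf"],fitxy(f,d["region"],[np.r_[ring(14,0),ring(14,-9)]],99,atz(f,d["centre"],95)).round(1))
E
```

```text
t 53.3 [699.5 -60.1 279.9]
(array([ 613.6 , -138.75,   63.31]), np.float64(0.613))
[ -17.17589905   89.98054649 -104.39924636]
lid0 0.97 [586.2 -41.4  74. ] iou 0.95 px [151, 141]  [131. 126. 123.]
lid0 0.93 [676.2  36.2  74. ] iou 0.95 px [238, 71]  [129. 125. 122.]
lid0 0.85 [593.4  43.5  74. ] iou 0.95 px [157, 56]  [117. 113. 110.]
lid0 0.82 [671.1 -47.2  74. ] iou 0.95 px [232, 152]  [141. 136. 132.]Traceback (most recent call last):
  File "<stdin>", line 5, in <module>
IndexError: list index out of range
```

View pics/w9.png

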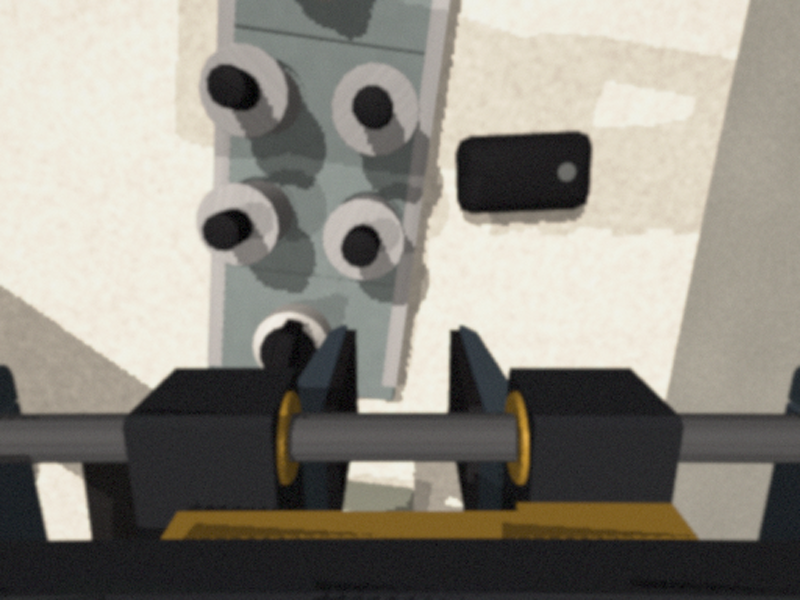

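```bash
python3 - <<'E'
from cl import *
f=cams.grab_frame("side"); save(f,"c4.png",crop=(230,130,350,250)); o=cams.silhouettes(f,"clamp_grip"); print(cfit(f,o[0]["region"],(614,-141),CL))
E
```

```text
(array([ 616.23, -134.73,  -98.5 ]), np.float64(0.164))
```

View pics/c4.png

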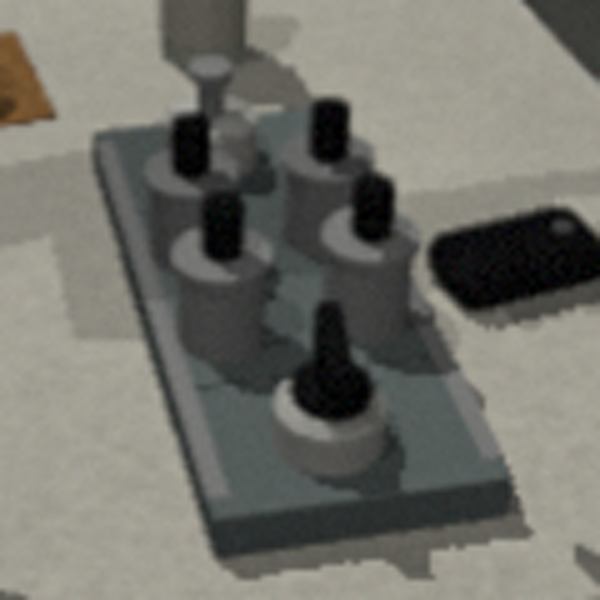

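Call:
arm_command([
  [0.5, [-15, 20, 0], 0.12],
  [0.5, [-30, 55, 0], 0.26],
  [0.5, [-45, 90, 0], 0.4],
  [0.5, [-60, 130, 0], 0.54],
  [0.5, [-75, 170, 0], 0.68],
  [0.5, [-90, 210, 0], 0.82],
  [0.5, [-105, 250, 0], 0.96],
  [0.5, [-120, 290, 0], 1.1],
  [0.5, [-135, 325, -10], 1.24],
  [0.5, [-150, 355, -20], 1.38],
  [0.5, [-160, 370, -30], 1.52],
  [0.5, [-160, 370, -30], 1.52],
  [0.5, [-160, 370, -30], 1.52],
  [0.5, [-160, 370, -30], 1.52],
])

```text
time_s: 54.8
ee_pos: [540.6, 309.2, 250.7]
ee_rot: [7.6, 89.9, 7.4]
force: [0.6, -0.3, 0.2]
gripper_width: 45.6
```

```bash
python3 - <<'E'
from cl import *
f,o=look("w10",["mallet","mallet_mat","mallet_grip"])
for n in o: print(n,[(round(x["conf"],2),[int(v) for v in x["centre"]],int(x["region"].sum())) for x in o[n]])
M=[np.r_[ring(25,2),ring(25,62)],box(-155,0,-10,10,24,48)]
d=o["mallet"][0]
print(cfit(f,d["region"],(493,322),M))
print(cfit(f,o["mallet_mat"][0]["region"]|d["region"],(462,330),[box(-95,95,-65,65,0,2)]))
E
```

```text
t 55.0 [540.3 309.3 250.4]
mallet [(0.92, [278, 94], 3850), (0.42, [40, 325], 1115)]
mallet_mat [(0.66, [265, 83], 15094), (0.3, [82, 203], 8257)]
mallet_grip [(0.59, [279, 94], 3893)]
(array([493.52, 321.14,  -8.04]), np.float64(0.046))
(array([464.05, 327.14,   0.71]), np.float64(0.019))
```

View pics/w10.png

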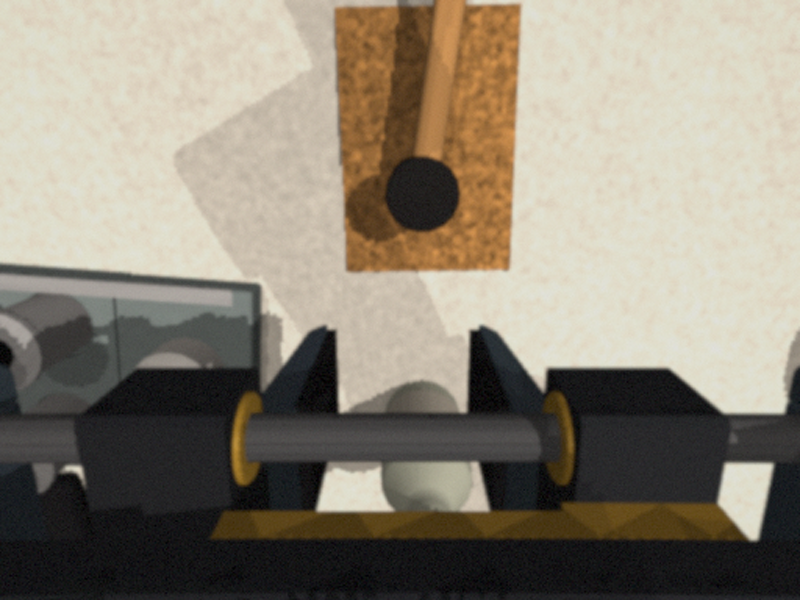

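Call:
arm_command([
  [0.5, [-30, 5, -40], -0.05],
  [0.5, [-60, 10, -80], -0.1],
  [0.5, [-85, 15, -115], -0.14],
  [0.5, [-95.6, 18.3, -145], -0.14],
  [0.5, [-95.6, 18.3, -165], -0.14],
  [0.5, [-95.6, 18.3, -170], -0.14],
  [0.5, [-95.6, 18.3, -195], -0.14],
  [0.5, [-95.6, 18.3, -215], -0.14],
  [0.5, [-95.6, 18.3, -222], -0.14],
  [0.5, [-95.6, 18.3, -222], -0.14],
  [0.5, [-95.6, 18.3, -222], -0.14],
  [0.1, [-95.6, 18.3, -222], -0.14],
  [0.1, [-95.6, 18.3, -222], -0.14],
  [0.1, [-95.6, 18.3, -222], -0.14],
  [0.1, [-95.6, 18.3, -222], -0.14],
  [0.1, [-95.6, 18.3, -222], -0.14],
], grip_force=60)

```text
time_s: 56.6
ee_pos: [444.2, 328.7, 28.4]
ee_rot: [50.7, 89.9, 42.7]
force: [-1.3, 0.7, 3.2]
gripper_width: 19.7
```

Call:
arm_command([
  [0.1, [0, 0, 0], 0],
  [0.1, [0, 0, 8], 0],
  [0.1, [0, 0, 22], 0],
  [0.1, [0, 0, 42], 0],
  [0.1, [0, 0, 65], 0.03],
  [0.1, [0, 0, 90], 0.06],
  [0.1, [4, -5, 112], 0.1],
  [0.1, [12, -16, 125], 0.14],
  [0.1, [24, -32, 130], 0.14],
  [0.1, [40, -54, 130], 0.14],
  [0.1, [56, -76, 130], 0.14],
  [0.1, [72, -98, 130], 0.14],
  [0.1, [88, -120, 130], 0.14],
  [0.1, [104, -142, 130], 0.14],
  [0.1, [118, -162, 130], 0.14],
  [0.1, [130, -178, 130], 0.14],
  [0.1, [137, -188, 130], 0.14],
  [0.1, [140, -192, 130], 0.14],
  [0.1, [140, -192, 130], 0.14],
  [0.1, [140, -192, 130], 0.14],
])

```text
time_s: 58.6
ee_pos: [583.3, 137.0, 157.8]
ee_rot: [160.6, 89.9, 160.6]
force: [-0.0, 0.4, -3.7]
gripper_width: 19.8
```

```bash
python3 - <<'E'
from ov import *
f=cams.grab_frame("wrist");s=env.state();p=s["ee_pos"];print(p.round(1),s["force"].round(1),s["gripper_width"])
overlay(f,"d1.png",extra=[(ring(14,99)+[634,136.5,0],(0,0,255)),(ring(25,p[2]-26)+[p[0]+50,p[1],0],(255,0,0)),(ring(25,p[2]+34)+[p[0]+50,p[1],0],(0,255,255))])
for n in ("side","scene"):
    f=cams.grab_frame(n); c=(200,60,340,165) if n=="side" else (230,130,390,250)
    save(f,"d1%s.png"%n,crop=c)
E
```

```text
[583.3 137.1 157.9] [ 0.3  0.1 -3.5] 20.087338029166933
```

View pics/d1.png

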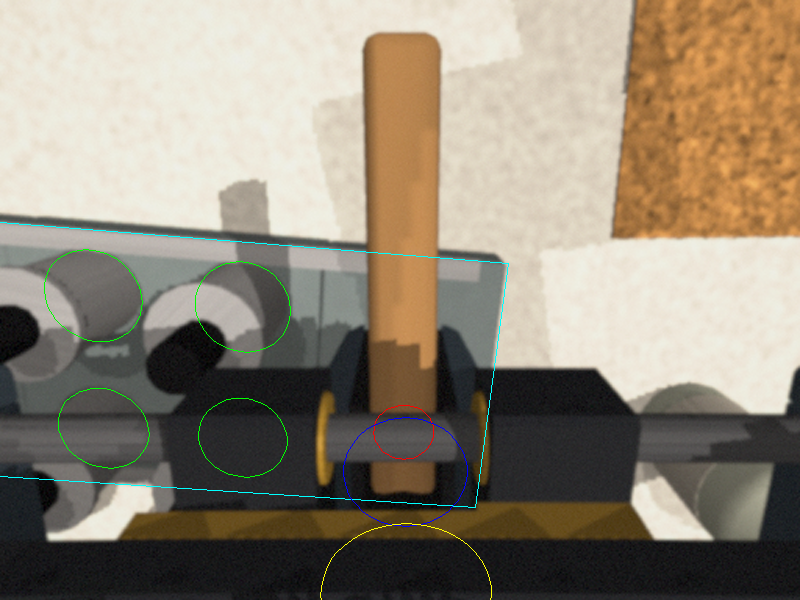

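View pics/d1side.png

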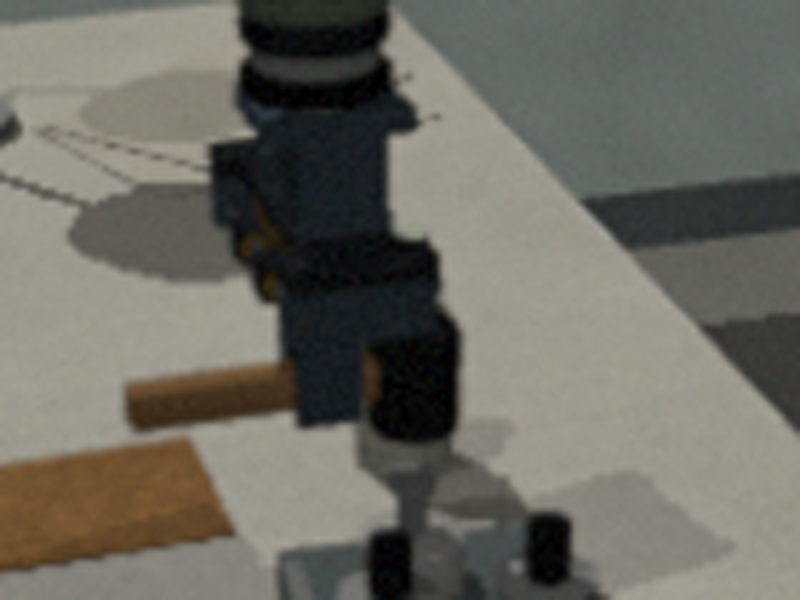

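View pics/d1scene.png

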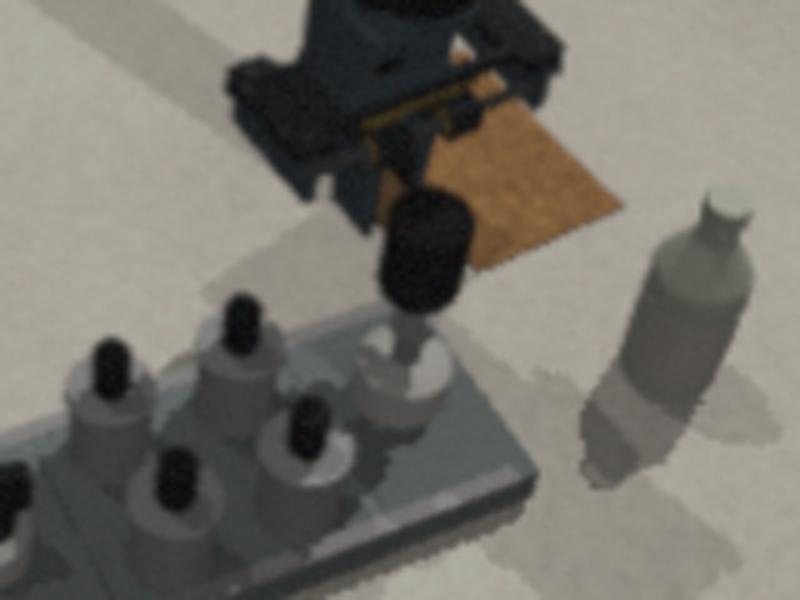

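Call:
arm_command([
  [0.1, [0, 0, -12], 0],
  [0.1, [0, 0, -26], 0],
  [0.1, [0, 0, -38], 0],
  [0.1, [0, 0, -48], 0],
  [0.1, [0, 0, -50], 0],
  [0.1, [0, 0, -50], 0],
])

```text
time_s: 59.35
ee_pos: [582.8, 136.7, 109.1]
ee_rot: [166.7, 89.9, 166.6]
force: [-6.1, 0.9, 8.7]
gripper_width: 19.8
```

```bash
python3 - <<'E'
from ov import *
s=env.state();p=s["ee_pos"];print(p.round(1),s["force"].round(1),s["gripper_width"])
for n in ("side","scene"):
    f=cams.grab_frame(n); c=(200,60,340,165) if n=="side" else (230,130,390,250)
    save(f,"d2%s.png"%n,crop=c)
E
```

```text
[582.8 136.7 109.1] [-6.1  0.9  8.7] 19.843555397017056
```

View pics/d2side.png

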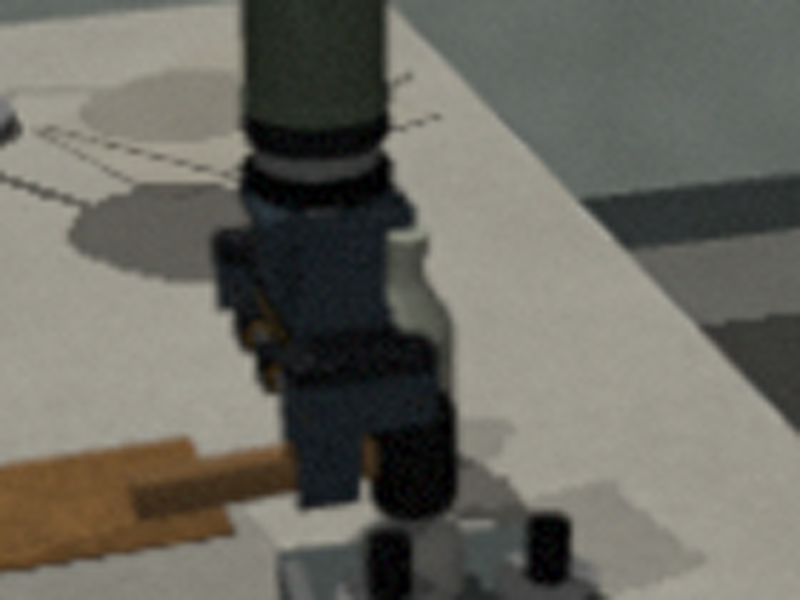

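Call:
arm_command([
  [0.1, [0, 0, 5], 0],
  [0.1, [0, 0, 18], 0],
  [0.1, [0, 0, 35], 0],
  [0.1, [0, 8, 50], 0],
  [0.1, [-4, 24, 55], 0],
  [0.1, [-10, 44, 55], 0],
  [0.1, [-16, 60, 55], 0],
  [0.1, [-20, 68, 55], 0],
  [0.1, [-20, 70, 55], 0],
  [0.1, [-20, 70, 55], 0],
])

```text
time_s: 60.45
ee_pos: [563.9, 206.6, 162.7]
ee_rot: [-114.0, 90.0, -114.0]
force: [-0.4, -0.9, -3.9]
gripper_width: 19.8
```

```bash
python3 - <<'E'
from ov import *
s=env.state();p=s["ee_pos"];print(p.round(1),s["force"].round(1),s["gripper_width"])
for n in ("side","scene"):
    f=cams.grab_frame(n); c=(200,60,340,165) if n=="side" else (230,130,390,250)
    save(f,"d3%s.png"%n,crop=c)
    for d in cams.silhouettes(f,"bolt_top"):
        if d["conf"]<.3: continue
        print(n,d["conf"],d["centre"],d["region"].sum(), [proj(f,[634,136.5,z])[0].round(1) for z in (94.5,80.5)])
f=cams.grab_frame("wrist"); save(f,"d3w.png")
E
```

```text
[563.9 206.6 162.7] [-0.4 -0.9 -3.9] 19.779154565699773
side 0.68 [306.0, 172.4] 218 [array([271.5, 144.5]), array([271.5, 148.4])]
side 0.33 [253.3, 119.8] 492 [array([271.5, 144.5]), array([271.5, 148.4])]
```

View pics/d3side.png

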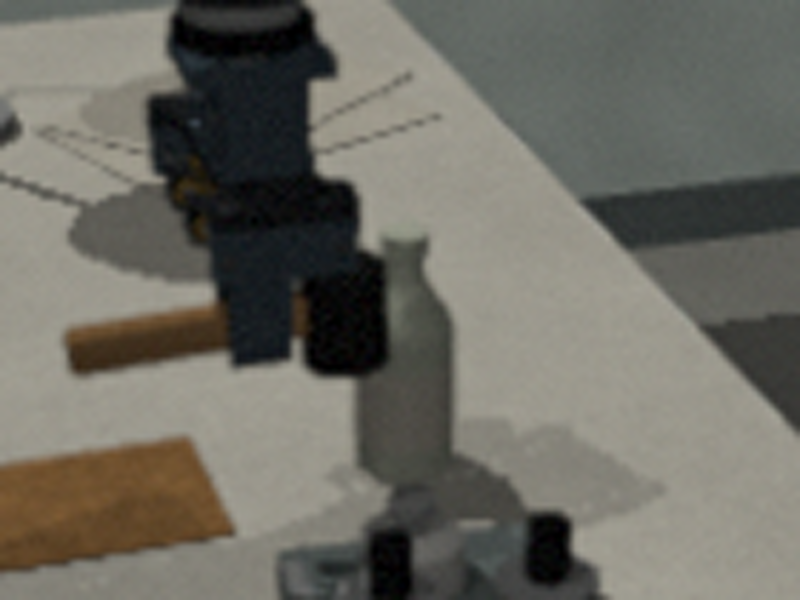

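View pics/d3scene.png

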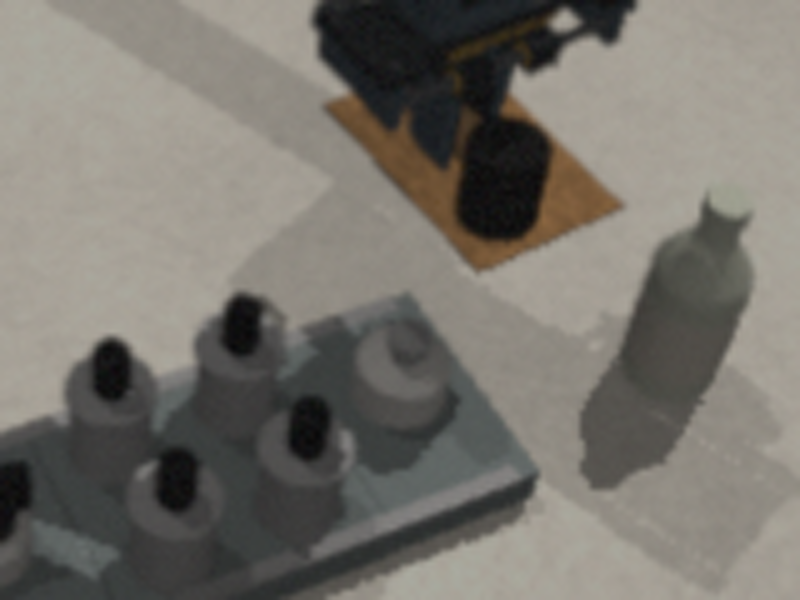

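Call:
arm_command([
  [0.1, [-8, 8, 0], 0],
  [0.1, [-24, 24, 0], 0],
  [0.1, [-44, 45, 0], -0.04],
  [0.1, [-64, 65, 0], -0.08],
  [0.1, [-84, 85, 0], -0.12],
  [0.1, [-102, 104, 0], -0.14],
  [0.1, [-114, 116, 0], -0.14],
  [0.1, [-120, 122, -10], -0.14],
  [0.1, [-120, 122, -30], -0.14],
  [0.1, [-120, 122, -60], -0.14],
  [0.1, [-120, 122, -90], -0.14],
  [0.1, [-120, 122, -112], -0.14],
  [0.1, [-120, 122, -124], -0.14],
  [0.1, [-120, 122, -129], -0.14],
  [0.1, [-120, 122, -132], -0.14],
  [0.1, [-120, 122, -134], -0.14],
  [0.1, [-120, 122, -135], -0.14],
  [0.1, [-120, 122, -135], -0.14],
])

```text
time_s: 62.5
ee_pos: [444.3, 328.6, 28.6]
ee_rot: [45.8, 89.9, 37.8]
force: [-0.1, -0.1, -2.4]
gripper_width: 19.5
```

```bash
python3 - <<'E'
from ov import *
s=env.state();p=s["ee_pos"];print(s["time_s"],p.round(1),s["force"].round(1),s["gripper_width"])
f=cams.grab_frame("side"); save(f,"e1.png",crop=(150,90,310,210))
f=cams.grab_frame("wrist"); save(f,"e1w.png")
E
```

```text
62.5 [444.3 328.6  28.6] [-0.1 -0.1 -2.4] 19.49218609060234
```

View pics/e1.png

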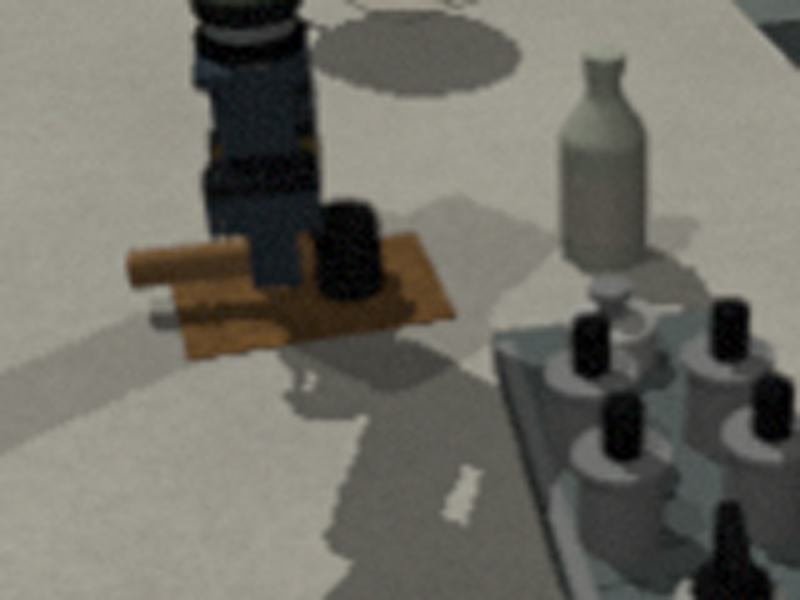

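Call:
arm_command([
  [0.1, [0, 0, -1], 0],
  [0.1, [0, 0, -1], 0],
  [0.5, [0, 0, -1], 0],
  [0.5, [0, 0, -1], 0],
  [0.5, [0, 0, -1], 0],
  [0.5, [0, 0, -1], 0],
  [0.5, [0, 0, 15], 0],
  [0.5, [0, 0, 45], 0],
  [0.5, [0, 0, 85], 0],
  [0.5, [0, 0, 130], 0.05],
  [0.5, [20, -5, 175], 0.1],
  [0.5, [50, -10, 210], 0.14],
  [0.5, [75, -15, 222], 0.14],
  [0.5, [95, -18, 222], 0.14],
  [0.5, [95, -18, 222], 0.14],
  [0.5, [95, -18, 222], 0.14],
])

```text
time_s: 64.2
ee_pos: [538.5, 310.2, 249.3]
ee_rot: [-167.2, 89.9, -167.3]
force: [0.4, -0.0, -0.5]
gripper_width: 45.8
```

```bash
python3 - <<'E'
from cl import *
f,o=look("e2",["mallet"])
M=[np.r_[ring(25,2),ring(25,62)],box(-155,0,-10,10,24,48)]
print(o["mallet"][0]["conf"],cfit(f,o["mallet"][0]["region"],(493,322),M))
f=cams.grab_frame("side"); save(f,"e2s.png",crop=(150,90,310,210))
E
```

```text
t 64.3 [537.9 310.4 249.5]
0.8 (array([494.55, 319.77,  -8.23]), np.float64(0.035))
```

View pics/e2s.png

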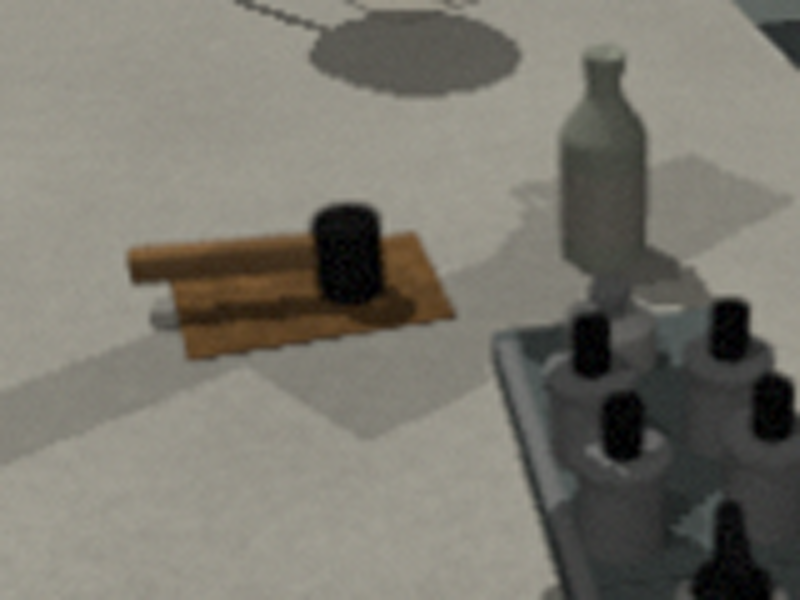

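Call:
arm_command([
  [0.5, [10, -30, 10], 0],
  [0.5, [30, -70, 25], 0],
  [0.5, [50, -110, 31], 0],
  [0.5, [75, -150, 31], 0],
  [0.5, [100, -190, 31], 0],
  [0.5, [125, -230, 31], 0],
  [0.5, [145, -265, 31], 0],
  [0.5, [160, -290, 31], 0],
  [0.5, [160, -290, 31], 0],
  [0.5, [160, -290, 31], 0],
  [0.5, [160, -290, 31], 0],
])

```text
time_s: 65.45
ee_pos: [698.2, 21.8, 281.1]
ee_rot: [130.8, 90.0, 130.8]
force: [0.4, -1.1, -0.2]
gripper_width: 45.6
```

```bash
python3 - <<'E'
from cl import *
f,o=look("w11",["lid0","clamp_grip","bolt_top"],pic=False)
rep(f,o,{"lid0":(LID,74,90)})
print("clamp",cfit(f,o["clamp_grip"][0]["region"],(614,-141),CL))
d=o["bolt_top"][0]; 
for z in (99,85): print("bolt z",z,d["conf"],fitxy(f,d["region"],[np.r_[ring(14,0),ring(14,-9)]],z,atz(f,d["centre"],z-4)).round(1))
ex=[(ring(14,99)+[634,136.5,0],(0,0,255)),(ring(14,85)+[634,136.5,0],(0,255,0))]
for c in [(676.5,36.9),(670.9,-46.7),(592.6,43.5),(585.8,-40)]: ex+=[(ring(28,88)+[*c,0],(255,0,0)),(ring(12,122)+[*c,0],(255,0,0))]
overlay(f,"w11.png",extra=ex)
f=cams.grab_frame("scene"); save(f,"w11s.png")
E
```

```text
t 65.65 [698.6  21.6 281.4]
lid0 0.93 [593.2  42.7  74. ] iou 0.97 px [278, 62]  [137. 133. 129.]
lid0 0.7 [671.3 -46.9  74. ] iou 0.97 px [191, 143]  [142. 138. 134.]
lid0 0.68 [676.1  36.2  74. ] iou 0.94 px [270, 147]  [135. 130. 127.]
lid0 0.62 [586.  -40.7  74. ] iou 0.97 px [194, 54]  [142. 138. 134.]
clamp (array([ 613.95, -141.46,   78.75]), np.float64(0.112))
bolt z 99 0.56 [633.7 133.6  99. ]
bolt z 85 0.56 [634.2 138.2  85. ]
```

View pics/w11.png

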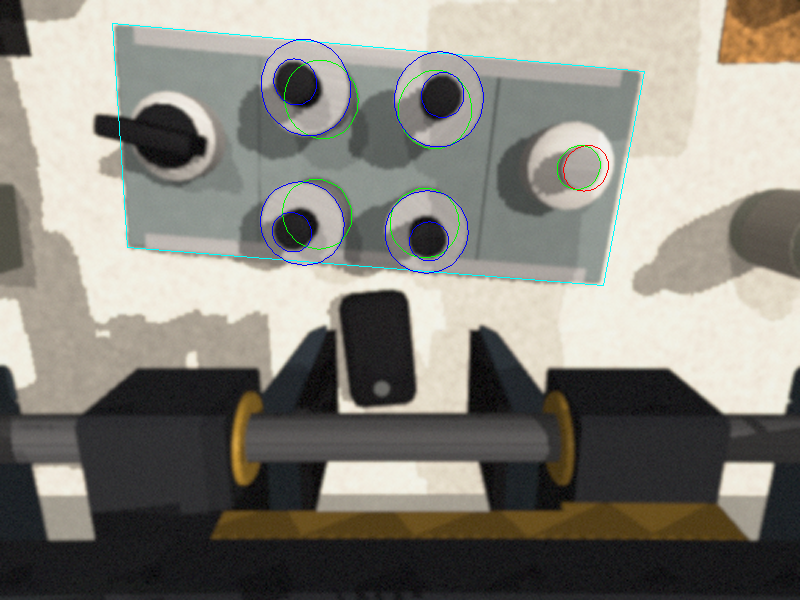

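View pics/w11s.png

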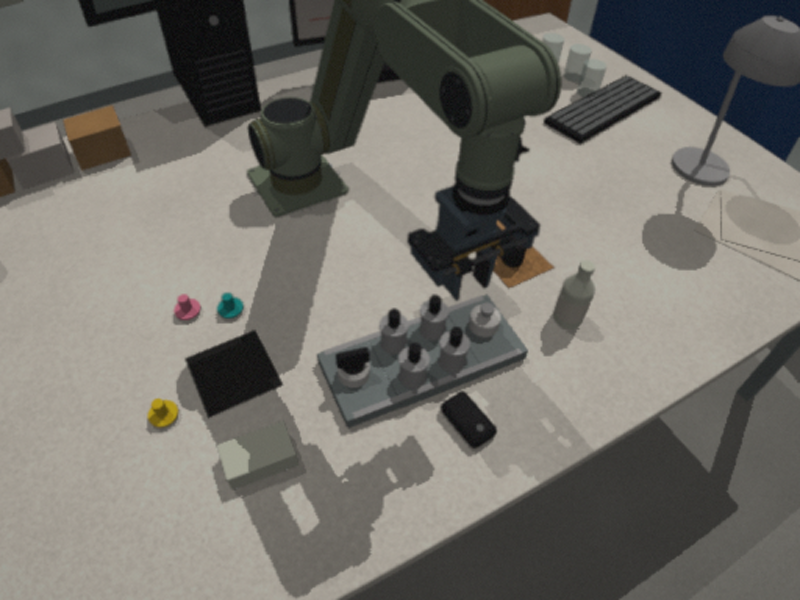

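```bash
python3 -c "
from workcell import env
print(env.job_done())"
```

```text
the job is handed in; nothing more can be done
None
```

The job is done and handed in at about 66 s. All four jars stand in the nests with a steel lid on each. The clamp is turned over and the bolt is knocked down with the mallet. The mallet stands on its head on the cork mat.

Last checks:
- **Lids:** all four fit at seated height and look level (overlap 0.94–0.97).
- **Clamp:** the bar has turned about 86° (1.5 rad) and stayed there after I let go.
- **Bolt:** its head matches the 85 mm "down" height. It stayed down for the roughly 5 s between lifting the mallet off it and handing in.
- **Mallet:** it is upright on the mat, within about 2 mm of where it started.
- **Bottle, mouse and case:** they look unmoved in the overview picture. I did not measure them again.

Three things did not go cleanly:
- **First jar:** it caught on the nest's edge and tilted in the grip. I lifted it, lowered it again and checked that it was seated.
- **Clamp release:** I kept the turn command on while opening the fingers, so they turned a little further against the bar at its stop. No harm showed.
- **Detections:** the detector missed or mislabelled the bolt in a few views, so I judged it from the last wrist picture. One clamp fit, made while the gripper partly hid it, was poor. Two later clear views agreed with each other.

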